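# Bayonet filter cartridge into the bench dust extractor

### The job

Fit the filter cartridge that stands on the bench into the port on top of the dust extractor: bring its two lugs down through the two slots of the port, press it down against the sprung seal, turn it clockwise (seen from above) up to the stop and let go, so that it stays locked and level in its catches. Go gently: never bear on the port with more than about 50 N in all, push and twist together, and leave the other things on the bench where they are.

Things in the scene. Friction and masses are not known exactly. Their poses are not given: they have to be found in the camera images.
- handle (a point): Centre of the grip bar on top of the filter cartridge, half-way up the bar. Bar 60 mm long along this point's x, 14 mm thick (y), 28 mm tall (z, up). It stands on a round flange 100 mm across, 5 mm thick, whose underside is 19 mm below this point. A half turn about z makes no difference. Black bar on a grey plastic cap, 0.20 to 0.33 kg.
- lug (a point): Middle of one of the cartridge's two opposite lugs, 28.5 mm below point handle and 35 mm from the axis towards the handle's +x; the other is at -x. Lugs are in line with the bar, 12 mm wide, 5 mm tall (tops 26, undersides 31 mm below point handle), reach 38 mm from the axis, and stick out of a round spigot 64 mm across, 16 mm long under the flange, its last 3 mm tapered.
- cartridge_mid (a point): Centre of the whole cartridge, half-way up: 49.5 mm above its underside, 35.5 mm below point handle; same axes. Below the spigot is a pleated paper body 56 mm across; its flat end, on which the cartridge stands on the bench, is 85 mm below point handle.
- cartridge: The whole cartridge; origin at the centre of its underside, axes as point handle. In the port it may bear with 50 N at most: the push, plus what the lugs feel from the twist (1 N m of twist held by the stops loads the lugs with about 30 N).
- port (a point): Centre of the extractor's port, in the plane of its fixed aluminium rim, 138 mm above the bench; the collar is 112 mm across and 18 mm above the cabinet top. x, y: the extractor's axes, z up. Bore 66 mm across, clear inside for 120 mm down. Handle centre above the rim plane: 31 mm when the lugs rest on the lip beside the slots, 19 mm when the flange is hard down on the rim.
- slot (a point): Nominal place of the mouth of one of the two opposite slots, 36.5 mm from the axis, on the line 45 deg counter-clockwise (from above) of the port's x; 14 mm wide, open to 40 mm from the axis, cut through the bore's 5 mm thick lip. The collar is clamped by hand: slots, stops and catches may all stand up to 20 deg (0.35 rad) off, either way, as one. The flange hides the slots once it is over them.
- catch (a point): Nominal place of one of two opposite catches, on the port's x line, 36.5 mm from the axis. With handle centre at most 21 mm above the rim plane the lugs clear the lip and turn 45 deg clockwise from the slots to hard stops, bar nominally along the port's x; counter-clockwise is blocked. There the lip is hollowed 2 mm: let go, and the seal lifts the lugs into it, locked, handle 23 mm above the rim, 2 mm play.
- seal (a joint): Black sprung seal ring round the port, 86 to 100 mm across, 7 mm above the rim when free: value 0 (m), negative as the flange presses it down. Spring 2.5 N per mm: 7.5 N in the locked position, 12.5 N when the lugs just pass under the lip, 17.5 N with the flange hard on the rim; of this the cartridge's weight does 2 to 3 N.
- extractor: Bench dust extractor, fixed: grey sheet-steel cabinet 240 (x) x 360 (y) mm, 120 mm tall, origin at the centre of its underside; the port is 70 mm from the centre towards -y. On the +y half a round black motor cover, 136 mm across, rises to 162 mm above the bench, its axis 165 mm from the port's.
- glue_mid (a point): Middle of a loose glue jar standing on the bench, 54 mm across, 110 mm tall; not to be moved.
- wax_mid (a point): Middle of a loose wax tin standing on the bench, 64 mm across, 45 mm tall; not to be moved.
- sanding_mid (a point): Middle of a loose cork sanding block 100 x 55 x 35 mm; not to be moved.
Not all that is in view belongs to the job. What is shaped like the cartridge but green, orange or red is not meant.

How it is judged:
By the outcome, as a careful person would: the job done as asked, in the order asked, and still so for the second after the job is handed in, with the robot touching nothing.
It also fails if it takes over 72 s, if anything falls off the work surface, if the arm or the gripper's body presses on something with over 40 N, if the wrist force passes 120 N, or if a joint passes its speed limit or range.

### The arm

A 7-joint arm with a two-finger parallel gripper is mounted at the origin on the work surface. World frame = base frame: x ahead of the robot, y to its left, z up, the work surface at z = 0. Lengths are in m, angles in rad, forces in N, time in s.
With the tool pointing down it reaches from about 0.425 to 0.925 m from the base axis. Payload 6.8 kg.
Tool frame: the origin (TCP) lies at the very end of the fingers, on their centre line; the grasp point (between the pads) lies 19 mm behind it; x points along the fingers, y is the direction in which the jaws open and shut, and the axes are right-handed (so a half turn about x gives the same grasp; the last joint's range is limited). The gripper opens to 85 mm and grips with 20 to 120 N. Pads are 22 mm wide; open, the fingers measure 114 mm over their backs; the gripper's body (76 mm by 85 mm) begins 54 mm behind the grasp point. The pads swing forward as they close: fully open they stand 13 mm farther back than shut.
Start: joints at [1.045, 0.477, 0.022, 1.555, -0.011, 1.109, -0.083], TCP at [0.274, -0.617, 0.197] pointing down, gripper open.
Joint ranges: [-2.96, 2.96], [-0.34, 2.1], [-1.41, 1.46], [0.24, 2.44], [-1.37, 4.51], [0.17, 1.92], [-2.96, 2.96]. Speed limits (rad/s): [2.39, 2.39, 3.14, 3.14, 3.14, 3.14, 3.14].

### API

Orientations are given as a rotation vector (axis times angle).
In Python, from bench import get_obs, grab_frame, camera_info, hand_in gives the robot as it stands.
- The arm moves only by the tool apply_moves, never from a script. Its argument "series" is text: rows parted by semicolons, each of 7 numbers parted by spaces: the turn, a rotation vector about the tool's x, y, z in rad, then the shift along the tool's x, y, z in m, then the opening, from 0 (shut) to 1 (fully open). In form: wx wy wz tx ty tz hand; .... A call has 1 to 12 rows; each row is the pose to reach, as a shift and turn from the pose commanded when the call began, along the tool's axes at that moment; what a row does not reach only later rows make up. A row lasts 1/8 s, in which the tool goes at most 62.5 mm and 10.7 degrees, less where a joint would pass 70% of its speed; a pose out of reach is approached as far as the arm can. A call with a gripper value outside its range is refused whole. The fingers move at their own pace and stop on an object; "force" is the grip in N (left out, the last holds). Time passes only in rows, so rows that repeat a pose let the fingers close. It gives the time, the measured TCP pose, the force and the opening at its end, in the units of the state.
- get_obs(): the state, without advancing time (a new reading comes with each control period).
- grab_frame(name): name is "side" or "top"; returns the picture (480x640x3 uint8, blue, green, red); there is no depth.
- camera_info(name): a dict with "fov_y" (degrees; the focal length in pixels is half the picture's height over the tangent of half this angle, whatever the lens; pixels are square), "cx", "cy" (the principal point, pixels), "D" ([k1, k2, p1, p2, k3] as OpenCV has them; the pictures are not rectified), "rvec" (rotation vector, rad) and "tvec" (3), from world to camera coordinates, as OpenCV has them. Camera axes: x right, y down, z forward; pixel columns grow to the right and rows downward; lengths in m; the calibration is good to about 2 mm. A picture is of the moment at which its call begins. camera_info takes no time and is no camera call.
- hand_in(): hands the job in, once; it reports no verdict.
The state is a dict: "clock": time; "joints": joint angles; "qvel": joint speeds; "tau": joint torques, N m; "tcp_pos": TCP position; "orientation": TCP orientation; "contact_force": force on the tool from outside, world axes, zero at the start; "moment": the same for the moment, N m; "grip_width": finger opening in m.
Only numpy, scipy, OpenCV 4.12 (cv2) and the standard library are available. Lean on these libraries where they do the work, as an engineer would, in place of code of your own. Each camera call takes 0.05 s, during which the arm holds its last target.

## Working session

There is one attempt and no reset: what is moved stays moved. The work goes in short steps, Python scripts to look and compute and a tool call to move; the robot and the scene stay as the last step left them, time stands still between calls to the robot, and variables do not carry over. Pictures are saved under pics/ and viewed, and the job is handed in when it is done.

Besides the shell and the picture viewer there is one more tool, called after "Emit:" as name(argument=value, ...) on one line, values as JSON. apply_moves: Moves the arm, as the interface text tells. Its arguments: {"type":"object","properties":{"series":{"type":"string"},"force":{"type":"number"}},"required":["series"]}

```bash
ls; mkdir -p pics
python3 - <<'E'
from bench import *
import cv2
for n in("side","top"):
    cv2.imwrite(f"pics/{n}0.png",grab_frame(n)); print(n,camera_info(n))
print(get_obs())
E
```

```text
pics
side {'fov_y': 44.08140340058941, 'cx': 319.8612145373697, 'cy': 231.6083543775048, 'D': array([-0.09408001,  0.        ,  0.        ,  0.        ,  0.        ]), 'rvec': array([ 2.17113198, -0.01846295,  0.00828258]), 'tvec': array([-4.99610851e-01,  2.72833938e-04,  1.61653723e+00])}
top {'fov_y': 54.13323719957292, 'cx': 325.3593687333688, 'cy': 236.33926661402683, 'D': array([-0.07650517,  0.        ,  0.        ,  0.        ,  0.        ]), 'rvec': array([ 2.17107077, -2.20469645,  0.07138836]), 'tvec': array([-0.13115376,  0.52266329,  1.21636068])}
{'clock': 0.1, 'joints': array([ 1.04489117,  0.47768656,  0.02234748,  1.55634166, -0.01150308,
        1.10929436, -0.08308691]), 'qvel': array([-1.09457238e-04, -9.48330417e-04,  1.69120172e-03, -3.38902841e-03,
       -2.35479700e-04,  9.69489909e-06, -4.55850066e-04]), 'tau': array([ 3.10364587e-03, -5.97758460e+01,  1.61282770e+00, -2.81954098e+01,
        1.27027952e-02,  4.99936737e-03, -3.21406458e-05]), 'tcp_pos': array([ 0.27363417, -0.61641326,  0.19584838]), 'orientation': array([ 1.99119689,  0.42381581, -1.99209975]), 'contact_force': array([-0.15515151, -0.23277498, -0.18011725]), 'moment': array([-0.01545897,  0.04852825, -0.0430567 ]), 'grip_width': 0.08516645342574229}
```

View pics/side0.png

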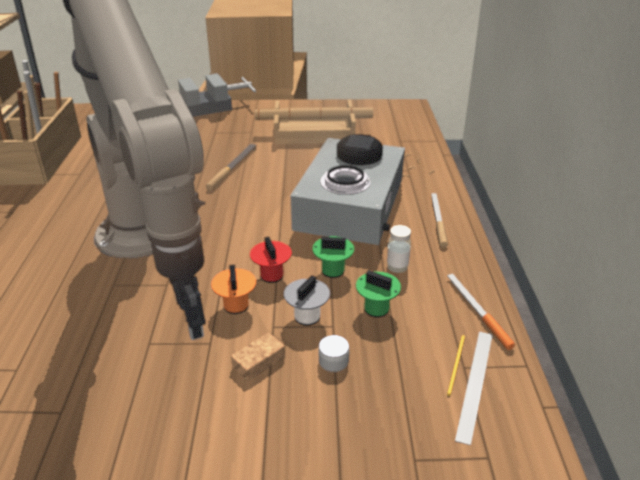

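View pics/top0.png

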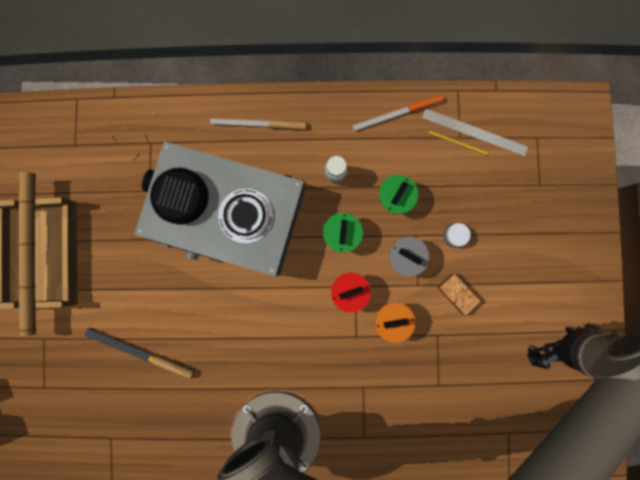

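Candidates shaped like the cartridge in the top view: green (399,194), green (343,232), red (351,293), orange (396,323) and grey (409,257). The grey cap with a black bar at (409,257), which is (307,300) in the side view, fits the description. I'll confirm it in an enlarged crop.

Run:
```python
import cv2,numpy as np
t=cv2.imread("pics/top0.png")
a=cv2.resize(t[170:270,180:310],None,fx=6,fy=6,interpolation=cv2.INTER_CUBIC)
b=cv2.resize(t[215:300,360:480],None,fx=6,fy=6,interpolation=cv2.INTER_CUBIC)
cv2.imwrite("pics/port0.png",a[:600,:780]);cv2.imwrite("pics/cart0.png",b)
```

```text
(no output)
```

View pics/port0.png

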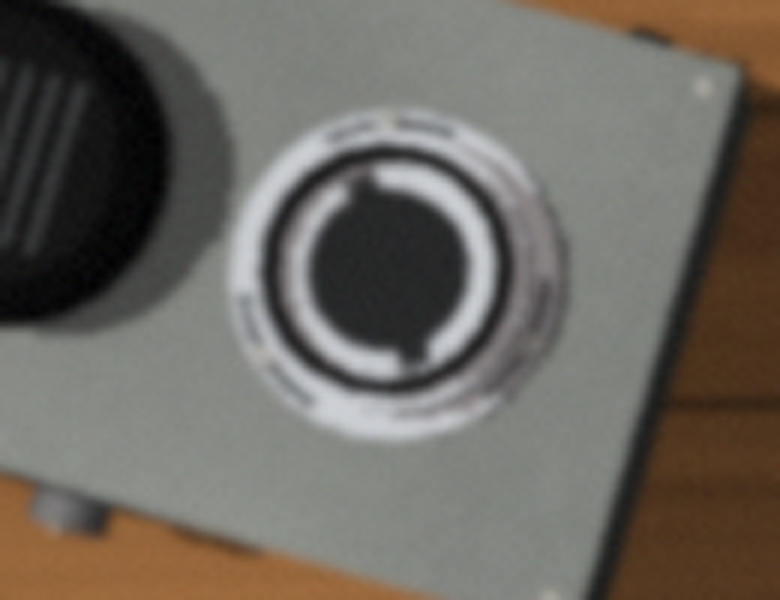

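View pics/cart0.png

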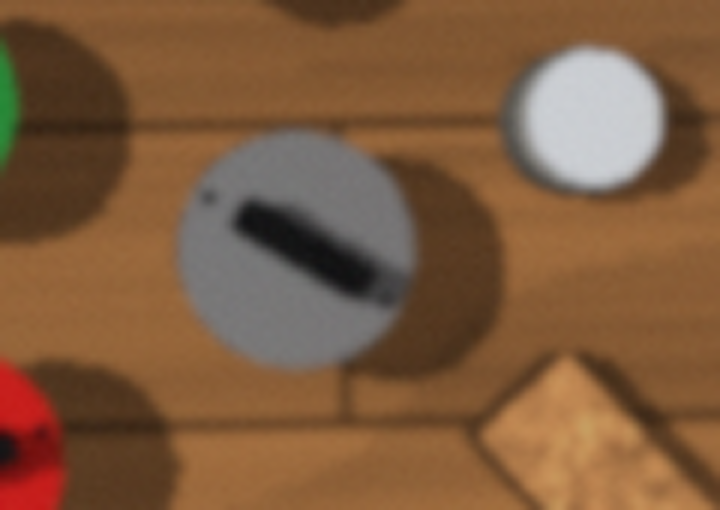

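```bash
cat > h.py <<'E'
import cv2,numpy as np
from bench import *
def cam(n):
    c=camera_info(n); f=240/np.tan(np.radians(c['fov_y'])/2)
    K=np.array([[f,0,c['cx']],[0,f,c['cy']],[0,0,1]]); R=cv2.Rodrigues(c['rvec'])[0]
    return K,c['D'],R,c['tvec'],c['rvec']
def cast(n,px,z):
    K,D,R,t,_=cam(n)
    p=cv2.undistortPoints(np.asarray(px,float).reshape(-1,1,2),K,D).reshape(-1,2)
    d=np.c_[p,np.ones(len(p))]@R; C=-R.T@t
    return (C+d*((z-C[2])/d[:,2:]))
def proj(n,X):
    K,D,R,t,r=cam(n); return cv2.projectPoints(np.asarray(X,float).reshape(-1,1,3),r,t,K,D)[0].reshape(-1,2)
def circ(P):
    A=np.c_[2*P[:,:2],np.ones(len(P))]; s=np.linalg.lstsq(A,(P[:,:2]**2).sum(1),rcond=None)[0]
    return s[0],s[1],np.sqrt(s[2]+s[0]**2+s[1]**2)
E
python3 - <<'E'
from h import *
t=cv2.imread("pics/top0.png"); g=cv2.cvtColor(t,6)
hsv=cv2.cvtColor(t,40)
print("cam",[(-cam(n)[2].T@cam(n)[3]).round(3) for n in("side","top")])
# bore: dark component at (245,216)
m=(g<110).astype(np.uint8)
n,l,s,c=cv2.connectedComponentsWithStats(m,connectivity=4)
k=l[216,245]; print("bore",s[k],c[k])
mm=(l==k).astype(np.uint8)
P=cv2.findContours(mm,0,1)[0][0].reshape(-1,2)
W=cast("top",P,0.138); x,y,r=circ(W)
for _ in range(6):
    rr=np.hypot(W[:,0]-x,W[:,1]-y); q=abs(rr-r)<.0025; x,y,r=circ(W[q])
print("bore circle",x,y,r)
rr=np.hypot(W[:,0]-x,W[:,1]-y);a=np.degrees(np.arctan2(W[:,1]-y,W[:,0]-x))
for A,B in sorted(zip(a,rr)): 
    if B>r+.001: print(round(A),round(B*1e3,1),end='; ')
# seal ring: dark annulus outer contour
k=l[216-18,245]; 
# metric warp of the port plane for radial profile
def patch(cx,cy,z,h,N):
    u=np.linspace(-h,h,N); X,Y=np.meshgrid(u,u)
    p=proj("top",np.c_[(cx+X).ravel(),(cy+Y).ravel(),np.full(X.size,z)]).astype(np.float32).reshape(N,N,2)
    return cv2.remap(g,p,None,cv2.INTER_CUBIC)
# slot angle from dark at radius 35..39
for R_ in(.035,.0365,.038):
  th=np.radians(np.arange(0,360,1)); p=proj("top",np.c_[x+R_*np.cos(th),y+R_*np.sin(th),np.full(360,.138)]).astype(np.float32)
  v=cv2.remap(g,p[None],None,cv2.INTER_LINEAR)[0].astype(float)
  w=np.clip(170-v,0,None); 
  ang=0.5*np.angle((w*np.exp(2j*th)).sum()); print("\nslot axis deg",R_,np.degrees(ang)%180,[(i,int(v[i])) for i in range(360) if v[i]<140][::3])
# rim outer: bright/cabinet
m=((g>165)).astype(np.uint8); m=cv2.morphologyEx(m,cv2.MORPH_CLOSE,np.ones((5,5)))
n,l,s,c=cv2.connectedComponentsWithStats(m); 
k=l[216-26,245]; print("rim comp",k,s[k])
# cabinet edges
E
```

```text
cam [array([ 0.479, -1.342,  0.913]), array([ 0.44 , -0.139,  1.248])]
bore [223 194  43  42 990] [244.07575758 214.5959596 ]
bore circle 0.5676979686179703 0.053013864459269755 0.04946789875460839
-124 50.6; -103 50.6; -76 51.0; -67 51.0; 59 51.1; 65 51.0; 74 50.7; 90 51.1; 125 50.8; 
slot axis deg 0.035 17.61760845987681 [(6, 129), (9, 88), (12, 65), (15, 54), (18, 53), (21, 57), (24, 75), (27, 102), (30, 139), (186, 115), (189, 79), (192, 57), (195, 49), (198, 50), (201, 61), (204, 88), (207, 125)]

slot axis deg 0.0365 16.91543604270547 [(7, 130), (10, 94), (13, 69), (16, 59), (19, 62), (22, 73), (25, 92), (28, 125), (186, 126), (189, 89), (192, 69), (195, 60), (198, 58), (201, 70), (204, 104)]

slot axis deg 0.038 18.954196576312768 [(8, 129), (11, 96), (14, 77), (17, 72), (20, 76), (23, 87), (26, 108), (29, 136), (188, 111), (191, 88), (194, 77), (197, 77), (200, 82), (203, 105)]
rim comp 0 [     0      0    640    480 305529]
```

Run:
```python
from h import *
t=cv2.imread("pics/top0.png"); g=cv2.cvtColor(t,6)
hsv=cv2.cvtColor(t,40)
roi=np.zeros_like(g); cv2.circle(roi,(409,257),24,255,-1)
# cap = low saturation & (bright) or black
cap=((hsv[...,1]<60)&(g>60)&(roi>0)).astype(np.uint8); 
bar=((g<55)&(roi>0)).astype(np.uint8)
for nm,m,z in(("cap",cap,.071),("bar",bar,.099)):
    if nm=="cap": m=cv2.morphologyEx(m|bar,cv2.MORPH_CLOSE,np.ones((3,3)))
    n,l,s,c=cv2.connectedComponentsWithStats(m); k=1+s[1:,4].argmax(); m=(l==k).astype(np.uint8)
    P=max(cv2.findContours(m,0,1)[0],key=len).reshape(-1,2); W=cast("top",P,z)
    print(nm,s[k],c[k]); 
    if nm=="cap": 
        x,y,r=circ(W)
        for _ in range(5):
            rr=np.hypot(W[:,0]-x,W[:,1]-y); x,y,r=circ(W[abs(rr-r)<.003])
        print(x,y,r)
    else:
        ys,xs=np.nonzero(m); Q=cast("top",np.c_[xs,ys],z)[:,:2]; mu=Q.mean(0); e,v=np.linalg.eigh(np.cov((Q-mu).T)); print(mu,np.degrees(np.arctan2(v[1,1],v[0,1]))%180, np.sqrt(12*e))
s=cv2.imread("pics/side0.png"); cv2.imwrite("pics/side_crop.png",cv2.resize(s[230:360,250:380],None,fx=4,fy=4,interpolation=cv2.INTER_CUBIC))
cv2.imwrite("pics/side_port.png",cv2.resize(s[120:240,280:420],None,fx=5,fy=5,interpolation=cv2.INTER_CUBIC))
```

```text
cap [ 390  237   39   39 1207] [409.08782104 256.18227009]
0.4640301221174945 -0.3486053959372856 0.04817351164896562
bar [399 249  24  15 155] [410.93548387 256.04516129]
[ 0.46358766 -0.34812269] 60.15122849358356 [0.01542988 0.05920903]
```

View pics/side_crop.png

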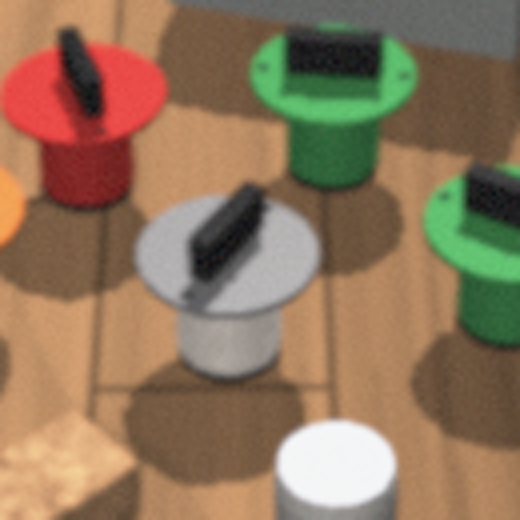

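View pics/side_port.png

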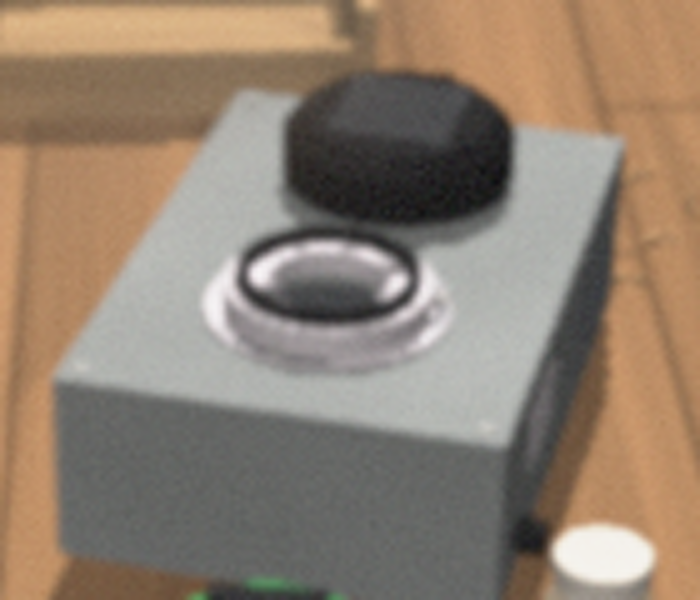

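```bash
cat > port.py <<'E'
from h import *
def edges(g,n,x,y,z,r0,r1,sign,N=180):
    th=np.radians(np.arange(N)*360/N); rs=np.linspace(r0,r1,int((r1-r0)/.00025)+1)
    X=np.stack([x+np.outer(np.cos(th),rs),y+np.outer(np.sin(th),rs),np.full((N,len(rs)),z)],-1)
    p=proj(n,X.reshape(-1,3)).astype(np.float32).reshape(N,len(rs),2)
    v=cv2.GaussianBlur(cv2.remap(g,p,None,cv2.INTER_CUBIC).astype(np.float32),(5,1),0)
    d=sign*np.gradient(v,axis=1); k=d.argmax(1); r=rs[k]; s=d[np.arange(N),k]
    ok=(k>1)&(k<len(rs)-2)&(s>np.median(s)*.5)
    return X[np.arange(N),k][ok]
def fit(g,n,x,y,z,r,w,sign):
    for _ in range(8):
        P=edges(g,n,x,y,z,r-w,r+w,sign); cx,cy,R=circ(P)
        for _ in range(4):
            q=abs(np.hypot(P[:,0]-cx,P[:,1]-cy)-R)<.0015; cx,cy,R=circ(P[q])
        x,y=cx,cy
    return round(x,4),round(y,4),round(R,4),int(q.sum())
if __name__=="__main__":
    for n in("top","side"):
        g=cv2.cvtColor(cv2.imread(f"pics/{n}0.png"),6)
        for nm,z,r,w,s in(("bore",.138,.033,.004,1),("seal in",.145,.043,.004,-1),("seal out",.145,.050,.004,1),("collar",.138,.056,.004,-1)):
            print(n,nm,fit(g,n,.567,.0525,z,r,w,s))
        print(n,"flange",fit(g,n,.464,-.348,.071,.05,.006,-1), fit(g,n,.464,-.348,.071,.05,.006,1))
    # slot angle
    g=cv2.cvtColor(cv2.imread("pics/top0.png"),6)
    x,y,_,_=fit(g,"top",.567,.0525,.138,.033,.004,1)
    for R_ in(.035,.0365,.038):
      th=np.radians(np.arange(360)); p=proj("top",np.c_[x+R_*np.cos(th),y+R_*np.sin(th),np.full(360,.138)]).astype(np.float32)
      v=cv2.remap(g,p[None],None,cv2.INTER_LINEAR)[0].astype(float); o=[]
      for c in(17,197):
        i=np.arange(c-40,c+41); vv=v[i%360]; h=(vv.min()+np.median(vv))/2; j=i[vv<h]; w=(h-v[j%360]); o.append((j.min(),j.max(),round((w*j).sum()/w.sum(),1)))
      print("slots",R_,o)
E
python3 port.py
```

```text
top bore (np.float64(0.5676), np.float64(0.0533), np.float64(0.0321), 157)
top seal in (np.float64(0.5669), np.float64(0.0519), np.float64(0.0428), 171)
top seal out (np.float64(0.5672), np.float64(0.0526), np.float64(0.0498), 175)
top collar (np.float64(0.5674), np.float64(0.0535), np.float64(0.0566), 109)
top flange (np.float64(0.4642), np.float64(-0.3494), np.float64(0.0493), 116) (np.float64(0.4745), np.float64(-0.3377), np.float64(0.048), 62)
side bore (np.float64(0.5693), np.float64(0.0554), np.float64(0.0307), 124)
side seal in (np.float64(0.5679), np.float64(0.0455), np.float64(0.042), 100)
side seal out (np.float64(0.5681), np.float64(0.0476), np.float64(0.0508), 94)
side collar (np.float64(0.5682), np.float64(0.0455), np.float64(0.0534), 94)
side flange (np.float64(0.4646), np.float64(-0.3465), np.float64(0.0498), 121) (np.float64(0.4646), np.float64(-0.3536), np.float64(0.0501), 74)
slots 0.035 [(np.int64(7), np.int64(27), np.float64(16.9)), (np.int64(187), np.int64(206), np.float64(196.6))]
slots 0.0365 [(np.int64(8), np.int64(26), np.float64(17.0)), (np.int64(187), np.int64(206), np.float64(196.5))]
slots 0.038 [(np.int64(9), np.int64(26), np.float64(17.2)), (np.int64(187), np.int64(205), np.float64(196.2))]
```

```bash
cat > mv.py <<'E'
from h import *
import sys
from scipy.spatial.transform import Rotation as Rn
def st():
    o=get_obs(); R=Rn.from_rotvec(o['orientation']).as_matrix()
    print("t%.2f"%o['clock'],"tcp",o['tcp_pos'].round(4),"yaw_y %.2f"%np.degrees(np.arctan2(R[1,1],R[0,1])),"xaxis",R[:,0].round(4),"F",o['contact_force'].round(1),"M",o['moment'].round(2),"w %.4f"%o['grip_width'],"j",o['joints'].round(2))
    return o,R
def go(pos,yaw=None):
    o,R=st(); d=R.T@(np.array(pos)-o['tcp_pos'])
    if yaw is None: w=np.zeros(3)
    else:
        a=np.radians(yaw); y=np.array([np.cos(a),np.sin(a),0]); x=np.array([0,0,-1.]); T=np.c_[x,y,np.cross(x,y)]
        w=Rn.from_matrix(R.T@T).as_rotvec()
    print("turn",w.round(4),"shift",d.round(4))
if __name__=="__main__":
    a=[float(v) for v in sys.argv[1:]]
    if a: go(a[:3],a[3] if len(a)>3 else None)
    else: st()
E
python3 mv.py .464 -.3488 .2 150;python3 mv.py .464 -.3488 .2 -30
python3 - <<'E'
from h import *
for nm,p,z in(("wax",(458,235),.045),("glue",(336,160),.11),("cork",(460,294),.035),("grnA",(399,194),.085),("grnB",(343,232),.085),("red",(351,293),.085),("or",(396,323),.085)): print(nm,cast("top",[p],z).round(3))
E
```

```text
t0.10 tcp [ 0.2736 -0.6164  0.1958] yaw_y -66.06 xaxis [-8.0e-04  1.4e-03 -1.0e+00] F [-0.2 -0.2 -0.2] M [-0.02  0.05 -0.04] w 0.0852 j [ 1.04  0.48  0.02  1.56 -0.01  1.11 -0.08]
turn [2.5122e+00 2.1000e-03 5.0000e-04] shift [-0.0039 -0.1674 -0.2826]
t0.10 tcp [ 0.2736 -0.6164  0.1958] yaw_y -66.06 xaxis [-8.0e-04  1.4e-03 -1.0e+00] F [-0.2 -0.2 -0.2] M [-0.02  0.05 -0.04] w 0.0852 j [ 1.04  0.48  0.02  1.56 -0.01  1.11 -0.08]
turn [-6.294e-01 -4.000e-04  1.600e-03] shift [-0.0039 -0.1674 -0.2826]
wax [[ 0.517 -0.482  0.045]]
glue [[ 0.702 -0.168  0.11 ]]
cork [[ 0.365 -0.485  0.035]]
grnA [[ 0.619 -0.325  0.085]]
grnB [[ 0.526 -0.183  0.085]]
red [[ 0.375 -0.2    0.085]]
or [[ 0.3   -0.31   0.085]]
```

Emit:
apply_moves(series="-0.1 0 0 0 -0.02 -0.035 1; -0.2 0 0 0 -0.05 -0.085 1; -0.32 0 0 0 -0.08 -0.135 1; -0.44 0 0 0 -0.11 -0.185 1; -0.54 0 0 0 -0.14 -0.235 1; -0.6 0 0 -0.002 -0.158 -0.267 1; -0.63 0 0 -0.004 -0.167 -0.283 1; -0.63 0 0 -0.004 -0.167 -0.283 1; -0.63 0 0 -0.004 -0.167 -0.283 1", force=40)

```text
clock: 1.23
tcp_pos: [0.4633, -0.3515, 0.2004]
orientation: [1.584, 0.912, -1.587]
contact_force: [0.1, 0.2, 0.6]
grip_width: 0.0856
```

```bash
python3 mv.py .4643 -.3485 .075 -30
python3 - <<'E'
from h import *
for n in("side","top"): cv2.imwrite(f"pics/{n}1.png",grab_frame(n))
E
```

```text
t1.23 tcp [ 0.4633 -0.3515  0.2004] yaw_y -30.17 xaxis [-1.1e-03 -7.0e-04 -1.0e+00] F [0.1 0.2 0.6] M [ 0.02 -0.02 -0.02] w 0.0856 j [ 0.71  0.33 -0.22  1.77  0.08  1.05 -0.06]
turn [-0.0031  0.0011  0.0006] shift [ 0.1254 -0.0005 -0.0033]
```

View pics/side1.png

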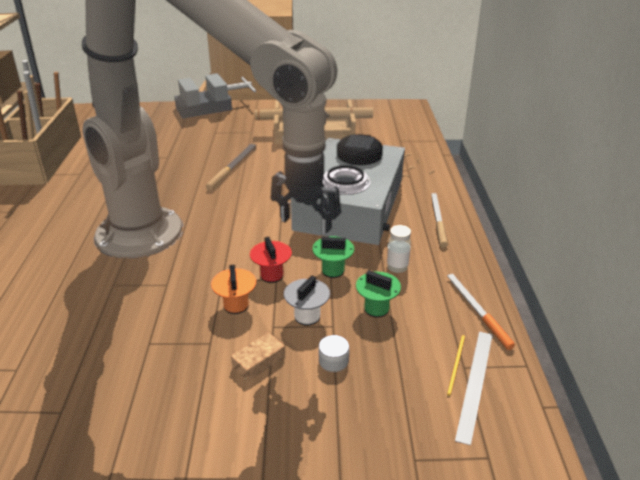

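The side view shows the open gripper above the grey cartridge (307,300), and the area is clear. I'll go down to it now.

Emit:
apply_moves(series="0 0 0 0.03 0 -0.002 1; 0 0 0 0.06 0 -0.003 1; 0 0 0 0.09 0 -0.003 1; 0 0 0 0.11 0 -0.003 1; 0 0 0 0.12 0 -0.003 1; 0 0 0 0.125 0 -0.003 1; 0 0 0 0.125 0 -0.003 1; 0 0 0 0.125 0 -0.003 1")

```text
clock: 2.33
tcp_pos: [0.4668, -0.3473, 0.0765]
orientation: [1.583, 0.913, -1.582]
contact_force: [0.0, 0.2, -0.3]
grip_width: 0.0852
```

```bash
python3 mv.py .4643 -.3485 .075 -30
python3 - <<'E'
from h import *
for n in("side","top"):
    f=grab_frame(n);cv2.imwrite(f"pics/{n}2.png",f)
    x,y=(250,200) if n=="side" else (350,200)
    cv2.imwrite(f"pics/{n}2c.png",cv2.resize(f[y:y+140,x:x+140],None,fx=4,fy=4,interpolation=2))
E
```

```text
t2.33 tcp [ 0.4668 -0.3473  0.0765] yaw_y -29.97 xaxis [ 1.2e-03 -8.0e-04 -1.0e+00] F [ 0.   0.2 -0.3] M [-0.02 -0.04 -0.05] w 0.0852 j [ 0.69  0.47 -0.21  1.88  0.13  0.8  -0.1 ]
turn [ 0.0004  0.0001 -0.0014] shift [ 0.0015 -0.0015  0.0023]
```

View pics/side2c.png

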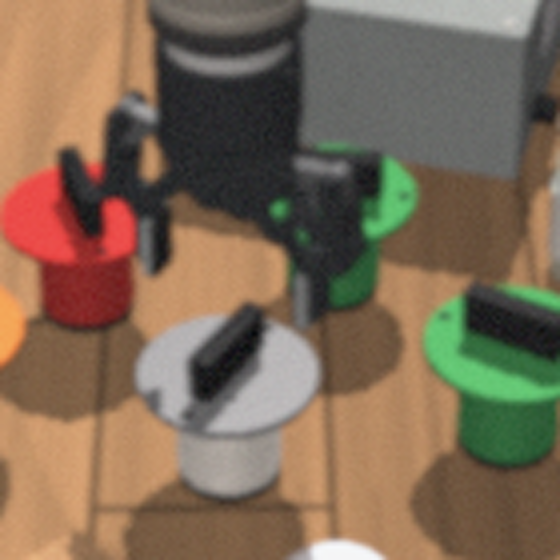

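Run:
```python
from h import *
for n in("side","top"): print(n,proj(n,[(.4668,-.3473,.0765),(.4668,-.3473,.0895)]),proj(n,[(.464,-.3485,.099)]), "jaw ends",proj(n,[(.4668+s*.043*.866,-.3473-s*.043*.5,.09) for s in(1,-1)]))
```

```text
side [[307.38327607 290.51467455]
 [307.30396628 285.91717304]] [[305.94827159 282.88986383]] jaw ends [[324.68738735 291.96311873]
 [290.37504781 279.66997779]]
top [[408.94965243 254.97802853]
 [409.87759967 254.8414367 ]] [[411.08561526 255.87408019]] jaw ends [[418.15206908 239.65374343]
 [401.61782515 270.08778266]]
```

View pics/top2c.png

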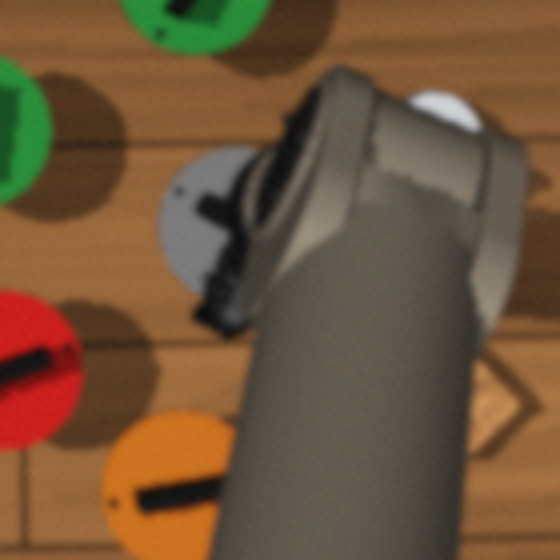

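Run:
```python
from h import *
o=get_obs();print(o['clock'],o['tcp_pos'])
f=grab_frame("side");cv2.imwrite("pics/side3.png",f)
for nm,(x,y,z) in(("side1",(.4633,-.3515,.2004)),("side3",(.4668,-.3473,.0765)),("side0",None) if 0 else ("side3",(.4668,-.3473,.0765))):
    im=cv2.imread(f"pics/{nm}.png"); P=proj("side",[(x+s*.043*.866,y-s*.043*.5,z+.013) for s in(1,-1)]+[(x,y,z)]); print(nm,P.round(1))
    u,v=P[2].astype(int); S=5;x0,y0=u-60,v-75
    c=cv2.resize(im[y0:y0+115,x0:x0+120],None,fx=S,fy=S,interpolation=2)
    for p in P: cv2.drawMarker(c,(int((p[0]-x0+.5)*S),int((p[1]-y0+.5)*S)),(0,0,255),0,15,1)
    cv2.imwrite(f"pics/{nm}_m.png",c)
```

```text
2.425 [ 0.46672015 -0.34717545  0.07640638]
side1 [[323.2 246.4]
 [286.9 234.6]
 [304.9 245.6]]
side3 [[324.7 292.1]
 [290.4 279.8]
 [307.4 290.5]]
side3 [[324.7 292.1]
 [290.4 279.8]
 [307.4 290.5]]
```

View pics/side1_m.png

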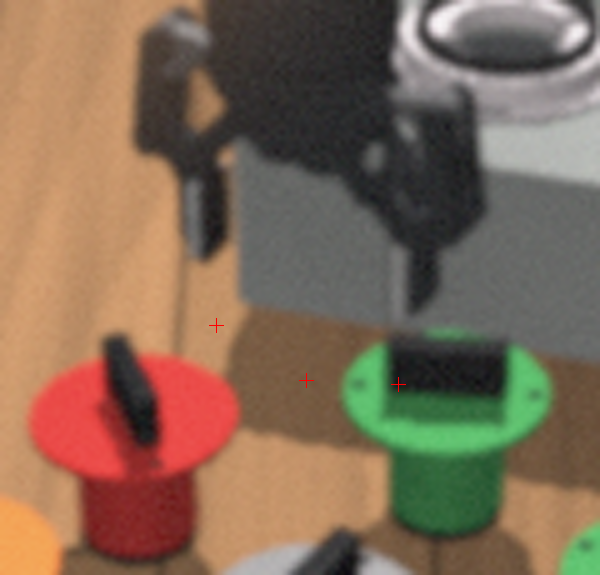

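View pics/side3_m.png

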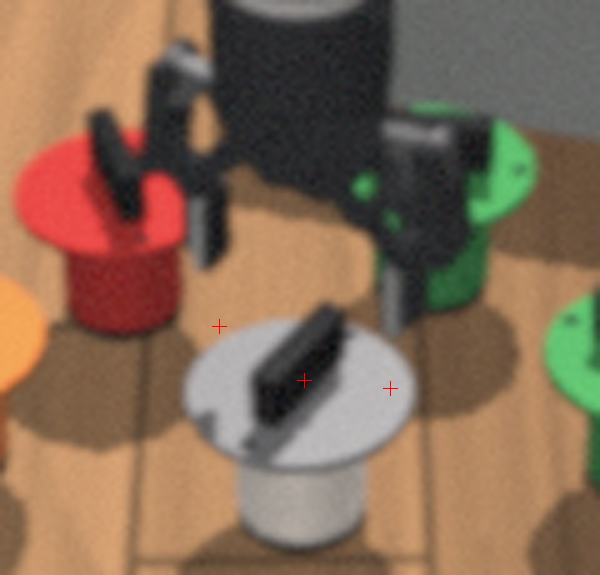

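Run:
```python
from h import *
print("base",proj("side",[(0,0,0)]),proj("top",[(0,0,0)]))
d=np.array([np.cos(np.radians(-66)),np.sin(np.radians(-66)),0])
for z in(0,.013,.035,.05): 
  for n in("side","top"): print(n,z,proj(n,[np.array((.2736,-.6164,.1958+z))+s*.046*d for s in(1,-1)]).round(1).tolist())
for n,x,y in(("side",150,270),("top",510,310)):
    im=cv2.imread(f"pics/{n}0.png"); cv2.imwrite(f"pics/{n}0g.png",cv2.resize(im[y:y+90,x:x+110],None,fx=6,fy=6,interpolation=2))
```

```text
base [[138.29300122 231.70750749]] [[275.47712443 435.12593289]]
side 0 [[200.2, 357.9], [186.0, 322.9]]
top 0 [[556.0, 328.2], [520.5, 346.0]]
side 0.013 [[199.2, 352.4], [185.0, 317.4]]
top 0.013 [[558.8, 328.9], [522.9, 346.9]]
side 0.035 [[197.6, 342.7], [183.3, 308.0]]
top 0.035 [[563.6, 330.2], [527.0, 348.6]]
side 0.05 [[196.4, 336.0], [182.1, 301.4]]
top 0.05 [[567.1, 331.1], [530.0, 349.8]]
```

View pics/side0g.png

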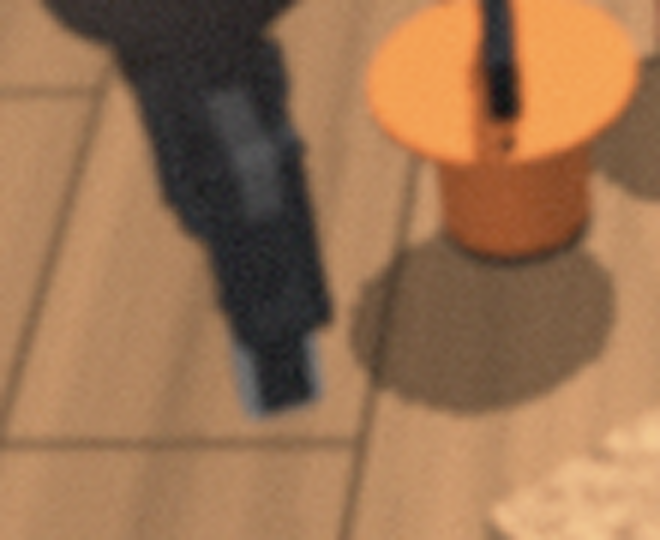

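View pics/top0g.png

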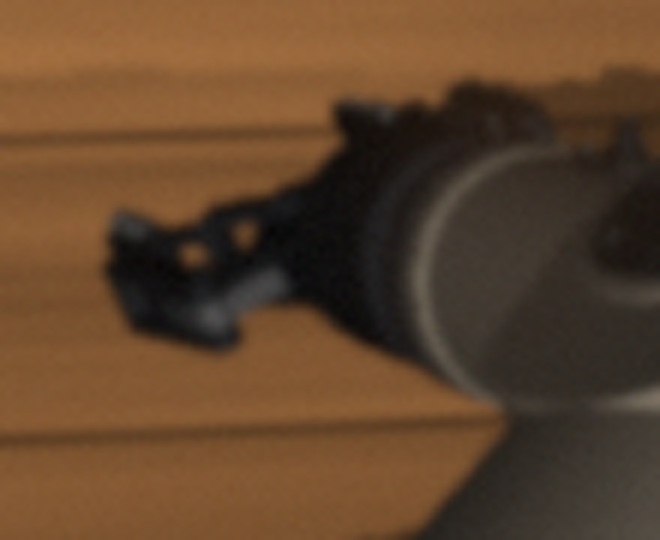

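The pictures put the open fingertips about 33 mm higher than the reported TCP implies, allowing for the 13 mm swing-back. In the crop they are at side (327,281) and (288,268), against an expected (325,292) and (290,280). The start pose shows the same offset. I'll shut the fingers here to test this. Either they hold the bar or they close in the air above it, and both are harmless.

Emit:
apply_moves(series="0 0 0 0 -0.0015 0.002 0.5; 0 0 0 0 -0.0015 0.002 0.1; 0 0 0 0 -0.0015 0.002 0.0; 0 0 0 0 -0.0015 0.002 0.0; 0 0 0 0 -0.0015 0.002 0.0; 0 0 0 0 -0.0015 0.002 0.0", force=20)

```text
clock: 3.22
tcp_pos: [0.464, -0.3478, 0.0757]
orientation: [1.583, 0.915, -1.583]
contact_force: [0.7, -0.7, -0.7]
grip_width: -0.0003
```

Run:
```python
from h import *
import mv
o,R=mv.st()
f=grab_frame("side");cv2.imwrite("pics/side4.png",f)
p=o['tcp_pos']; P=proj("side",[p,p+[0,0,.035]]);print(P)
x0,y0,S=250,215,5
c=cv2.resize(f[y0:y0+115,x0:x0+120],None,fx=S,fy=S,interpolation=2)
for q in P: cv2.drawMarker(c,(int((q[0]-x0+.5)*S),int((q[1]-y0+.5)*S)),(0,0,255),0,15,1)
cv2.imwrite("pics/side4_m.png",c)
```

```text
t3.23 tcp [ 0.464  -0.3478  0.0757] yaw_y -29.96 xaxis [-0.  0. -1.] F [ 0.7 -0.7 -0.7] M [ 0.01 -0.01  0.06] w -0.0003 j [ 0.69  0.47 -0.2   1.88  0.13  0.8  -0.1 ]
[[306.11348186 290.97808146]
 [305.87794144 278.48280704]]
```

View pics/side4_m.png

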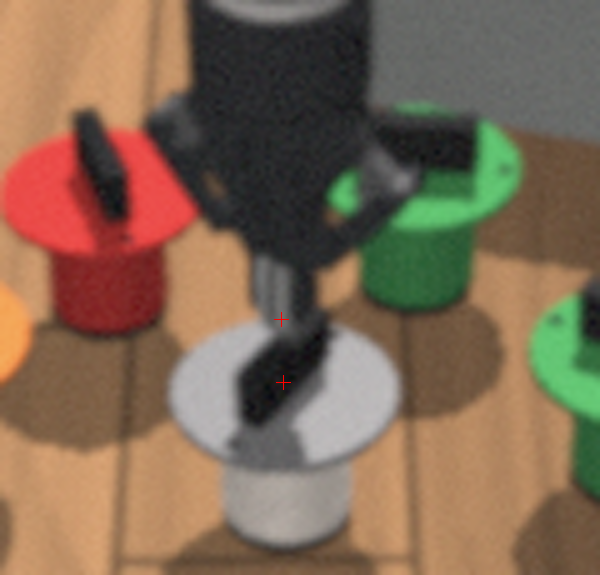

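The shut fingertips end at crop (283,336), which is (306,282) full frame. That is level with the bar top, so the real tip is about 25 to 28 mm above the reported TCP. The bar was not touched and the width went to 0. I'll open and go 25 mm lower, watching the force.

Emit:
apply_moves(series="0 0 0 -0.002 0 0 1; 0 0 0 -0.002 0 0 1; 0 0 0 -0.002 0 0 1; 0 0 0 -0.002 0 0 1; 0 0 0 0.008 0 0 1; 0 0 0 0.017 0 0 1; 0 0 0 0.021 0 0 1; 0 0 0 0.021 0 0 1; 0 0 0 0.021 0 0 1")

```text
clock: 4.4
tcp_pos: [0.4642, -0.348, 0.0548]
orientation: [1.583, 0.914, -1.583]
contact_force: [0.3, 0.1, 0.2]
grip_width: 0.0854
```

```bash
cat > snap.py <<'E'
from h import *
import mv,sys
o,R=mv.st(); p=o['tcp_pos']
tag=sys.argv[1]; dz=float(sys.argv[2]) if len(sys.argv)>2 else .027
S=5
for n in sys.argv[3:] or ["side"]:
    f=grab_frame(n);cv2.imwrite(f"pics/{n}{tag}.png",f)
    P=proj(n,[p,p+[0,0,dz]]); x0,y0=(P[1]-[60,55]).astype(int)
    c=cv2.resize(f[y0:y0+115,x0:x0+120],None,fx=S,fy=S,interpolation=2)
    for q in P: cv2.drawMarker(c,(int((q[0]-x0+.5)*S),int((q[1]-y0+.5)*S)),(0,0,255),0,15,1)
    cv2.imwrite(f"pics/{n}{tag}m.png",c); print(n,"crop origin",x0,y0,"x5")
E
python3 snap.py 5
```

```text
t4.40 tcp [ 0.4642 -0.348   0.0548] yaw_y -29.97 xaxis [ 3.e-04 -2.e-04 -1.e+00] F [0.3 0.1 0.2] M [ 0.04 -0.04  0.04] w 0.0854 j [ 0.69  0.5  -0.2   1.89  0.14  0.76 -0.11]
side crop origin 246 233 x5
```

View pics/side5m.png

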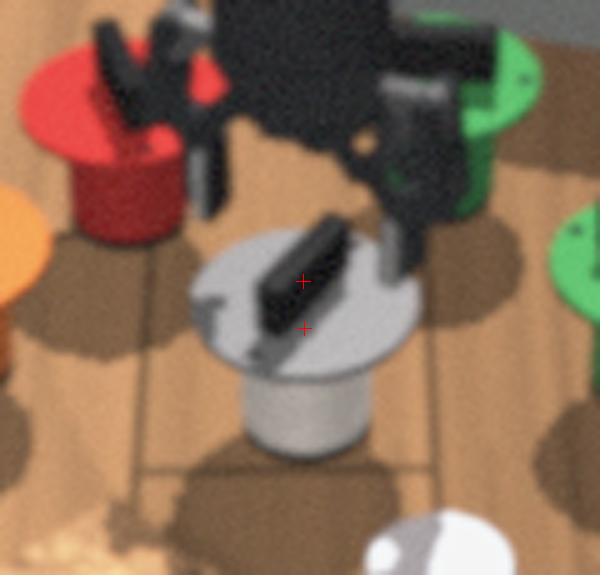

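Emit:
apply_moves(series="0 0 0 0.003 0 0 1; 0 0 0 0.006 0 0 1; 0 0 0 0.008 0 0 1; 0 0 0 0.008 0 0 0.6; 0 0 0 0.008 0 0 0.3; 0 0 0 0.008 0 0 0; 0 0 0 0.008 0 0 0; 0 0 0 0.008 0 0 0", force=40)

```text
clock: 5.45
tcp_pos: [0.464, -0.3479, 0.0468]
orientation: [1.583, 0.915, -1.583]
contact_force: [-1.1, 0.3, 1.2]
grip_width: 0.0126
```

```bash
python3 snap.py 6
```

```text
t5.45 tcp [ 0.464  -0.3479  0.0468] yaw_y -29.97 xaxis [ 0.e+00 -1.e-04 -1.e+00] F [-1.1  0.3  1.2] M [ 0.06  0.1  -0.  ] w 0.0126 j [ 0.69  0.51 -0.2   1.9   0.14  0.74 -0.11]
side crop origin 246 236 x5
```

View pics/side6m.png

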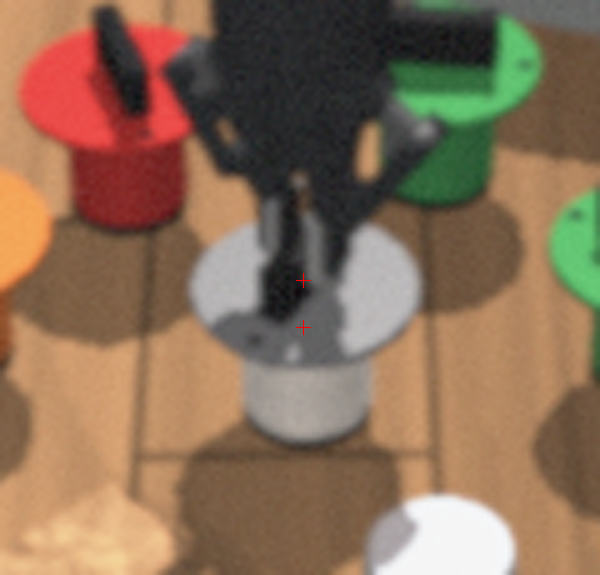

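Gripped: the width is 12.6 mm and the fingers straddle the bar at crop (300,270). The cartridge stayed upright. I'll lift it.

Emit:
apply_moves(series="0 0 0 0 0 0 0; 0 0 0 -0.005 0 0 0; 0 0 0 -0.02 0 0 0; 0 0 0 -0.045 0 0 0; 0 0 0 -0.08 0 0 0; 0 0 0 -0.115 0 0 0; 0 0 0 -0.15 0 0 0; 0 0 0 -0.175 0 0 0; 0 0 0 -0.187 0 0 0; 0 0 0 -0.19 0 0 0; 0 0 0 -0.19 0 0 0; 0 0 0 -0.19 0 0 0", force=80)

```text
clock: 7.0
tcp_pos: [0.4634, -0.3475, 0.2355]
orientation: [1.583, 0.917, -1.584]
contact_force: [0.0, 0.1, -2.9]
grip_width: 0.0118
```

```bash
python3 snap.py 7 .038; python3 mv.py .567 .0527 .236 -73.2
```

```text
t7.00 tcp [ 0.4634 -0.3475  0.2355] yaw_y -29.96 xaxis [-0.0017  0.0012 -1.    ] F [ 0.   0.1 -2.9] M [ 0.01  0.02 -0.05] w 0.0118 j [ 0.71  0.3  -0.22  1.73  0.07  1.12 -0.05]
side crop origin 244 159 x5
t7.05 tcp [ 0.4635 -0.3476  0.2356] yaw_y -29.96 xaxis [-0.0015  0.0011 -1.    ] F [-0.7 -1.  -3.2] M [0.04 0.04 0.01] w 0.0120 j [ 0.71  0.3  -0.22  1.73  0.07  1.12 -0.05]
turn [7.546e-01 5.000e-04 1.800e-03] shift [-1.000e-04 -1.103e-01 -3.985e-01]
```

View pics/side7m.png

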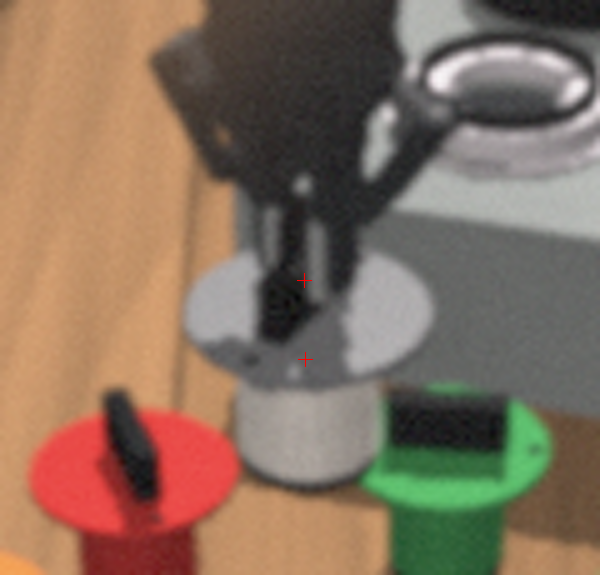

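The cartridge is held level, with the handle at the cross at crop (305,282), and F_z is -2.9 N. I'll carry it over the port.

Emit:
apply_moves(series="0.05 0 0 0 -0.007 -0.025 0; 0.13 0 0 0 -0.02 -0.07 0; 0.22 0 0 0 -0.033 -0.12 0; 0.31 0 0 0 -0.047 -0.17 0; 0.4 0 0 0 -0.061 -0.22 0; 0.49 0 0 0 -0.075 -0.27 0; 0.58 0 0 0 -0.088 -0.318 0; 0.66 0 0 0 -0.099 -0.358 0; 0.72 0 0 0 -0.107 -0.386 0; 0.75 0 0 0 -0.11 -0.397 0; 0.755 0 0 0 -0.11 -0.399 0; 0.755 0 0 0 -0.11 -0.399 0")

```text
clock: 8.55
tcp_pos: [0.5678, 0.0519, 0.2363]
orientation: [2.063, 0.304, -2.065]
contact_force: [0.4, -0.5, -2.4]
grip_width: 0.0119
```

```bash
python3 snap.py 8 .038 side top; python3 mv.py .567 .0527 .236 -73.2
```

```text
t8.55 tcp [0.5678 0.0519 0.2363] yaw_y -73.24 xaxis [-7.e-04 -5.e-04 -1.e+00] F [ 0.4 -0.5 -2.4] M [-0.1  -0.02 -0.02] w 0.0119 j [ 0.07  0.29 -0.34  1.75  0.11  1.12 -1.58]
side crop origin 286 74 x5
top crop origin 173 152 x5
t8.65 tcp [0.5679 0.0516 0.2365] yaw_y -73.29 xaxis [-4.e-04 -5.e-04 -1.e+00] F [ 0.1 -0.  -2.7] M [ 0.07 -0.06  0.01] w 0.0121 j [ 0.07  0.29 -0.34  1.75  0.11  1.12 -1.58]
turn [-0.0016  0.0005 -0.0003] shift [ 0.0005 -0.0013  0.0005]
```

View pics/side8m.png

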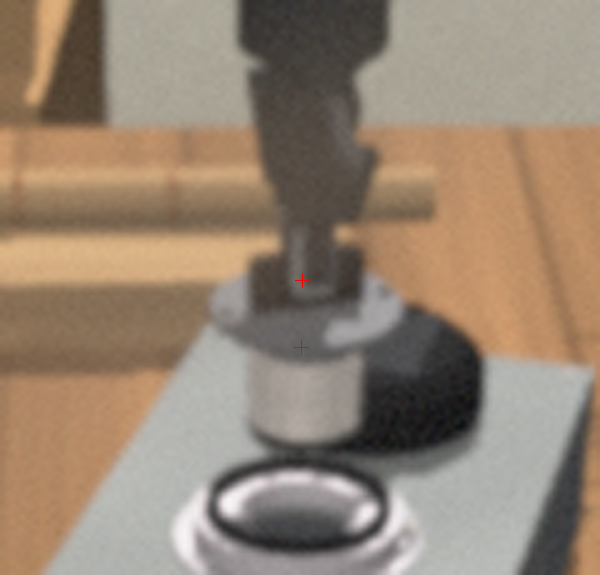

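View pics/top8m.png

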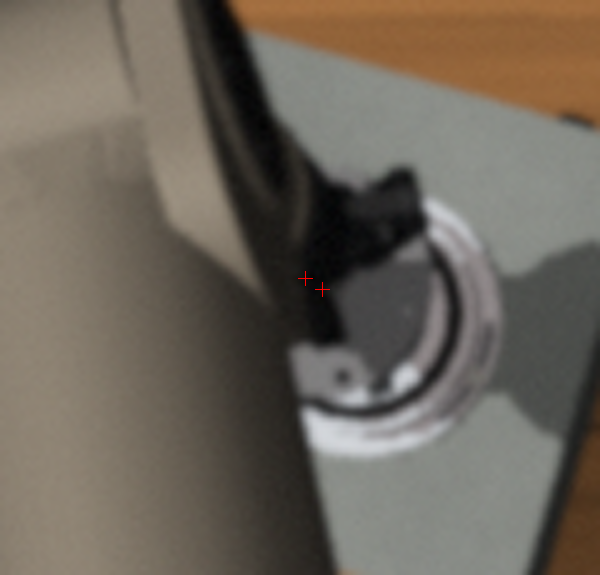

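Run:
```python
from port import *
def col_edges(n,tag,row0,row1,c0,c1):
    pass
g8=cv2.cvtColor(cv2.imread("pics/side8.png"),6); g0=cv2.cvtColor(cv2.imread("pics/side0.png"),6); t8=cv2.cvtColor(cv2.imread("pics/top8.png"),6)
for s in(1,-1): print("flange side z.2605",fit(g8,"side",.569,.052,.2605,.05,.006,s),"z.2555",fit(g8,"side",.569,.052,.2555,.05,.006,s))
# row profiles, side8 : flange rows ; body rows
def prof(g,r,a,b): 
    v=g[r-1:r+2].mean(0); d=np.gradient(cv2.GaussianBlur(v[None].astype(np.float32),(3,1),0)[0]); 
    seg=range(a,b); return [(c,int(v[c]),round(float(d[c]),1)) for c in seg if abs(d[c])>6]
for r in(134,136,138): print("fl",r,prof(g8,r,322,375))
for r in(152,156,160): print("body",r,prof(g8,r,325,368))
c=cv2.resize(cv2.imread("pics/side8.png")[118:190,315:380],None,fx=8,fy=8,interpolation=2);cv2.imwrite("pics/side8z.png",c)
```

```text
flange side z.2605 (np.float64(0.5593), np.float64(0.0572), np.float64(0.0491), 30) z.2555 (np.float64(0.5767), np.float64(0.0454), np.float64(0.0511), 48)
flange side z.2605 (np.float64(0.5706), np.float64(0.0532), np.float64(0.0497), 76) z.2555 (np.float64(0.5712), np.float64(0.0639), np.float64(0.0501), 78)
fl 134 [(327, 123, 10.8), (328, 141, 11.7), (329, 151, 6.8), (334, 150, -16.3), (335, 123, -25.3), (336, 91, -23.5), (337, 70, -13.4), (356, 81, 10.4), (357, 95, 20.3), (358, 127, 24.0), (359, 152, 16.1), (365, 155, -10.7), (366, 136, -15.4), (367, 117, -11.2), (370, 123, 10.6), (371, 138, 11.4), (372, 149, 8.2)]
fl 136 [(327, 118, 6.4), (328, 132, 8.1), (334, 139, -13.0), (335, 118, -18.5), (336, 97, -15.7), (337, 83, -8.3), (356, 105, 9.4), (357, 118, 17.2), (358, 146, 17.7), (359, 161, 9.6), (364, 161, -10.8), (365, 146, -21.2), (366, 116, -26.1), (367, 85, -19.2), (370, 86, 11.4), (371, 101, 13.1), (372, 115, 10.8), (373, 122, 9.4), (374, 132, 10.2)]
fl 138 [(334, 117, -7.0), (335, 108, -7.0), (350, 102, 6.1), (351, 112, 10.6), (352, 127, 10.5), (353, 135, 6.5), (357, 144, 6.5), (358, 155, 7.3), (363, 155, -11.7), (364, 137, -18.0), (365, 117, -20.4), (366, 93, -17.0), (367, 80, -9.5), (374, 82, 7.6)]
body 152 [(334, 177, -7.5), (335, 162, -9.4), (336, 155, -7.1), (356, 142, -13.7), (357, 121, -25.1), (358, 87, -29.2), (359, 55, -21.5), (360, 41, -9.3)]
body 156 [(334, 172, -7.7), (335, 161, -8.6), (355, 147, -7.0), (356, 139, -18.2), (357, 112, -29.0), (358, 74, -29.5), (359, 46, -19.2), (360, 35, -7.7)]
body 160 [(334, 172, -11.7), (335, 156, -18.2), (336, 131, -17.7), (337, 114, -8.6), (339, 122, 8.1), (340, 133, 8.4), (341, 139, 7.2), (342, 146, 7.3), (343, 154, 7.1), (351, 139, -6.5), (352, 133, -7.8), (353, 125, -9.7), (354, 113, -11.6), (355, 103, -15.0), (356, 85, -19.2), (357, 61, -19.1), (358, 43, -13.2), (359, 34, -6.2)]
```

View pics/side8z.png

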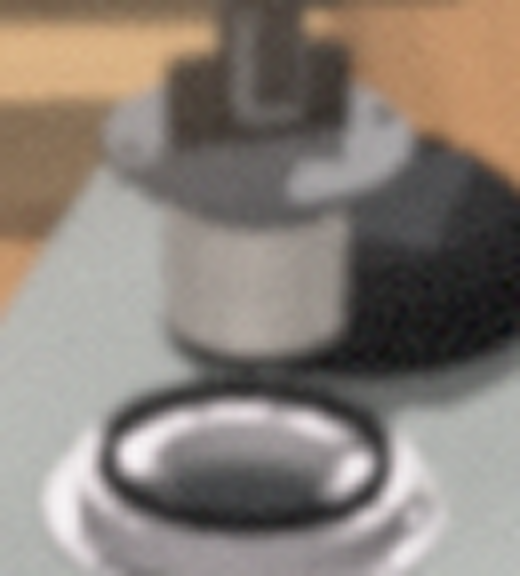

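In the side view the flange is centred about 2 mm right of the port axis (crop mid 306 against 298). I'll lower the paper body into the bore, which has 5 mm clearance. Then I'll compare flange and port at nearly the same height, where camera errors cancel.

Emit:
apply_moves(series="0 0 0 0.01 -0.0005 0.0015 0; 0 0 0 0.03 -0.0005 0.0015 0; 0 0 0 0.05 -0.0005 0.0015 0; 0 0 0 0.07 -0.0005 0.0015 0; 0 0 0 0.085 -0.0005 0.0015 0; 0 0 0 0.094 -0.0005 0.0015 0; 0 0 0 0.096 -0.0005 0.0015 0; 0 0 0 0.096 -0.0005 0.0015 0; 0 0 0 0.096 -0.0005 0.0015 0")

```text
clock: 9.78
tcp_pos: [0.5669, 0.0529, 0.1414]
orientation: [2.065, 0.304, -2.063]
contact_force: [0.6, 0.7, -2.9]
grip_width: 0.0123
```

```bash
python3 snap.py 9 .038 side top
```

```text
t9.78 tcp [0.5669 0.0529 0.1414] yaw_y -73.22 xaxis [ 1.3e-03  1.0e-04 -1.0e+00] F [ 0.6  0.7 -2.9] M [-0.02  0.02  0.02] w 0.0123 j [ 0.06  0.39 -0.33  1.85  0.15  0.93 -1.62]
side crop origin 284 107 x5
top crop origin 181 157 x5
```

View pics/side9m.png

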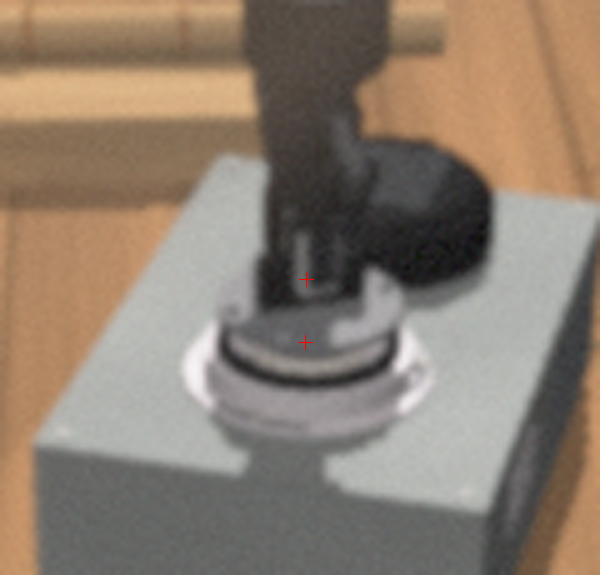

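View pics/top9m.png

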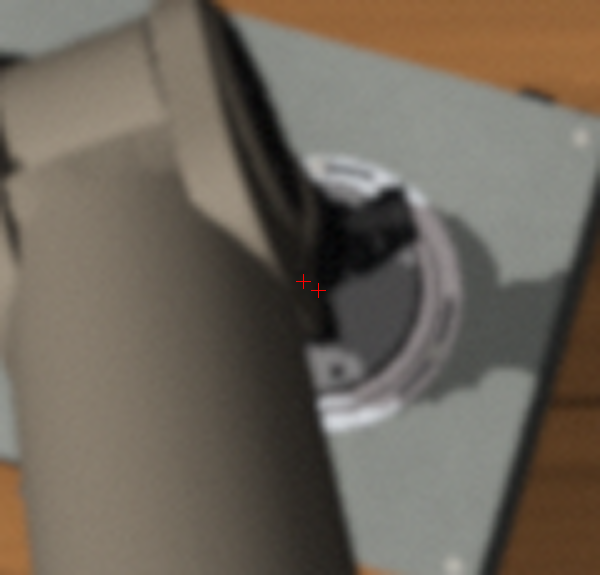

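```bash
cat > rel.py <<'E'
from port import *
import sys
tag=sys.argv[1]; hz=float(sys.argv[2])  # handle z
s=cv2.cvtColor(cv2.imread(f"pics/side{tag}.png"),6); t=cv2.cvtColor(cv2.imread(f"pics/top{tag}.png"),6)
def arc(g,n,x,y,z,r,w,sign,a0,a1):
    # fit centre with fixed radius on an arc (world azimuth, deg)
    from scipy.optimize import least_squares
    for _ in range(6):
        P=edges(g,n,x,y,z,r-w,r+w,sign,360); a=np.degrees(np.arctan2(P[:,1]-y,P[:,0]-x)); P=P[(a>a0)&(a<a1)]
        f=least_squares(lambda c:np.hypot(P[:,0]-c[0],P[:,1]-c[1])-r,[x,y],loss='soft_l1',f_scale=.0007); x,y=f.x
    return round(x,4),round(y,4),len(P),"rms %.4f"%np.sqrt((f.fun**2).mean())
F=hz-.014
print("side flange top ",arc(s,"side",.568,.0525,F,.05,.005,-1,-180,0))
print("side collar     ",arc(s,"side",.568,.0525,.138,.056,.005,-1,-180,0), "s0",arc(cv2.cvtColor(cv2.imread("pics/side0.png"),6),"side",.568,.0525,.138,.056,.005,-1,-180,0))
print("side seal s0    ",arc(cv2.cvtColor(cv2.imread("pics/side0.png"),6),"side",.568,.0525,.145,.05,.004,1,-180,0))
for sg in(1,-1): print("top flange",sg,arc(t,"top",.568,.0525,F,.05,.004,sg,-140,-50))
print("top collar",arc(t,"top",.568,.0525,.138,.056,.004,-1,-140,-30))
# side columns
for nm,g,r in(("flange",s,107+66),("seal s0",cv2.cvtColor(cv2.imread("pics/side0.png"),6),175)):
    pass
c=cv2.resize(cv2.imread(f"pics/side{tag}.png")[150:200,315:380],None,fx=10,fy=10,interpolation=2);cv2.imwrite(f"pics/side{tag}z.png",c)
c=cv2.resize(cv2.imread(f"pics/top{tag}.png")[180:250,225:280],None,fx=8,fy=8,interpolation=2);cv2.imwrite(f"pics/top{tag}z.png",c)
E
python3 rel.py 9 .1794
```

```text
side flange top  (np.float64(0.5687), np.float64(0.0562), 162, 'rms 0.0025')
side collar      (np.float64(0.5682), np.float64(0.0496), 105, 'rms 0.0017') s0 (np.float64(0.5685), np.float64(0.0507), 108, 'rms 0.0010')
side seal s0     (np.float64(0.568), np.float64(0.046), 179, 'rms 0.0012')
top flange 1 (np.float64(0.5673), np.float64(0.049), 89, 'rms 0.0015')
top flange -1 (np.float64(0.5689), np.float64(0.0539), 78, 'rms 0.0011')
top collar (np.float64(0.5669), np.float64(0.0539), 86, 'rms 0.0009')
```

View pics/side9z.png

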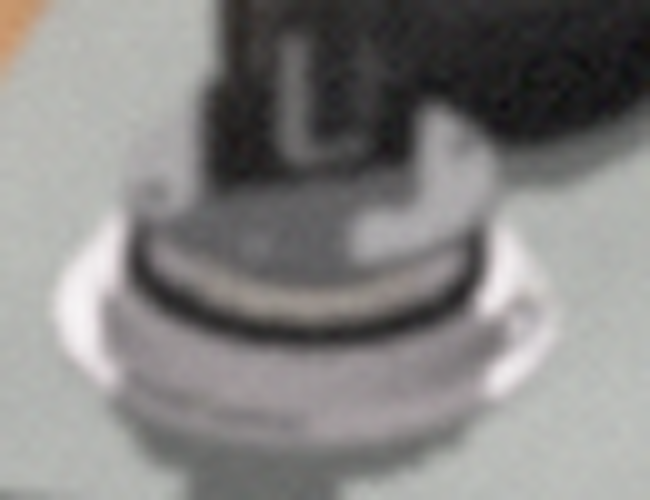

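View pics/top9z.png

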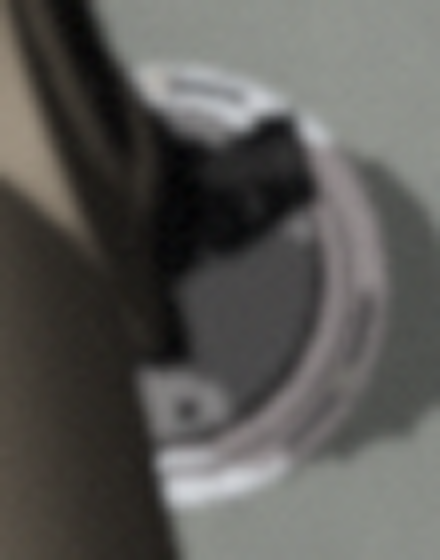

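Side crop: the flange spans columns 128 to 497 (mid 312) and the seal 130 to 485 (mid 307), so after parallax I need about 1 mm in −x. I'll shift and go down in small steps, watching the force.

Emit:
apply_moves(series="0 0 0 0.002 -0.0003 0.001 0; 0 0 0 0.004 -0.0003 0.001 0; 0 0 0 0.006 -0.0003 0.001 0; 0 0 0 0.0075 -0.0003 0.001 0; 0 0 0 0.0075 -0.0003 0.001 0")

```text
clock: 10.5
tcp_pos: [0.5653, 0.0527, 0.133]
orientation: [2.064, 0.304, -2.064]
contact_force: [0.4, 0.4, -3.5]
grip_width: 0.0123
```

```bash
python3 mv.py
```

```text
t10.50 tcp [0.5653 0.0527 0.133 ] yaw_y -73.22 xaxis [-4.e-04 -1.e-04 -1.e+00] F [ 0.4  0.4 -3.5] M [ 0.01 -0.07  0.04] w 0.0123 j [ 0.06  0.39 -0.33  1.86  0.16  0.91 -1.62]
```

No contact yet. I'll carry on down in 1 mm steps.

Emit:
apply_moves(series="0 0 0 0.001 0 0 0; 0 0 0 0.002 0 0 0; 0 0 0 0.003 0 0 0; 0 0 0 0.003 0 0 0")

```text
clock: 11.0
tcp_pos: [0.566, 0.0532, 0.1311]
orientation: [2.066, 0.305, -2.063]
contact_force: [2.1, 1.9, -3.3]
grip_width: 0.0119
```

```bash
python3 mv.py
```

```text
t11.00 tcp [0.566  0.0532 0.1311] yaw_y -73.22 xaxis [ 1.5e-03  4.0e-04 -1.0e+00] F [ 2.1  1.9 -3.3] M [ 0.4  -0.44 -0.01] w 0.0119 j [ 0.06  0.4  -0.33  1.86  0.16  0.91 -1.62]
```

The spigot's taper touches the bore and pushes towards +x, +y at about 2 N each. I'll yield about 0.8 mm that way and carry on down.

Emit:
apply_moves(series="0 0 0 0 -0.0005 -0.001 0; 0 0 0 0 -0.0005 -0.001 0; 0 0 0 0.001 -0.0005 -0.001 0; 0 0 0 0.001 -0.0005 -0.001 0")

```text
clock: 11.5
tcp_pos: [0.566, 0.0535, 0.1289]
orientation: [2.064, 0.304, -2.065]
contact_force: [0.2, -0.0, -4.0]
grip_width: 0.0122
```

```bash
python3 mv.py
```

```text
t11.50 tcp [0.566  0.0535 0.1289] yaw_y -73.23 xaxis [-4.e-04 -0.e+00 -1.e+00] F [ 0.2 -0.  -4. ] M [ 0.03 -0.16 -0.01] w 0.0122 j [ 0.05  0.4  -0.33  1.86  0.16  0.91 -1.62]
```

Emit:
apply_moves(series="0 0 0 0.001 0 0 0; 0 0 0 0.002 0 0 0; 0 0 0 0.0025 0 0 0; 0 0 0 0.0025 0 0 0")

```text
clock: 12.0
tcp_pos: [0.5661, 0.0535, 0.1266]
orientation: [2.064, 0.304, -2.064]
contact_force: [0.4, 0.0, -3.8]
grip_width: 0.0122
```

```bash
python3 mv.py
```

```text
t12.00 tcp [0.5661 0.0535 0.1266] yaw_y -73.23 xaxis [-2.e-04 -1.e-04 -1.e+00] F [ 0.4  0.  -3.8] M [ 0.06 -0.04  0.04] w 0.0122 j [ 0.05  0.4  -0.33  1.86  0.16  0.9  -1.63]
```

The lugs are through: the handle is about 26.8 mm above the rim and carries no load. Next I'll press against the seal.

Emit:
apply_moves(series="0 0 0 0.001 0 0 0; 0 0 0 0.002 0 0 0; 0 0 0 0.003 0 0 0; 0 0 0 0.004 0 0 0; 0 0 0 0.005 0 0 0; 0 0 0 0.005 0 0 0")

```text
clock: 12.75
tcp_pos: [0.5663, 0.0535, 0.1222]
orientation: [2.064, 0.304, -2.064]
contact_force: [-3.6, -0.1, 5.6]
grip_width: 0.0122
```

```bash
python3 mv.py
```

```text
t12.75 tcp [0.5663 0.0535 0.1222] yaw_y -73.23 xaxis [ 3.e-04 -1.e-04 -1.e+00] F [-3.6 -0.1  5.6] M [-0.21  0.57 -0.03] w 0.0122 j [ 0.05  0.41 -0.32  1.87  0.16  0.89 -1.63]
```

Emit:
apply_moves(series="0 0 0 0.001 -0.0001 0.0004 0; 0 0 0 0.002 -0.0001 0.0004 0; 0 0 0 0.0028 -0.0001 0.0004 0; 0 0 0 0.0028 -0.0001 0.0004 0")

```text
clock: 13.25
tcp_pos: [0.5663, 0.0536, 0.1201]
orientation: [2.065, 0.304, -2.063]
contact_force: [-4.4, -1.7, 10.9]
grip_width: 0.0117
```

```bash
python3 mv.py
```

```text
t13.25 tcp [0.5663 0.0536 0.1201] yaw_y -73.23 xaxis [ 1.2e-03 -2.0e-04 -1.0e+00] F [-4.4 -1.7 10.9] M [-0.3   0.89 -0.01] w 0.0117 j [ 0.05  0.41 -0.32  1.87  0.17  0.89 -1.63]
```

Emit:
apply_moves(series="0 0 0 0.0004 -0.0001 0.0006 0; 0 0 0 0.0006 -0.0001 0.0008 0; 0 0 0 0.0006 -0.0001 0.0008 0")

```text
clock: 13.62
tcp_pos: [0.5664, 0.0535, 0.12]
orientation: [2.067, 0.304, -2.061]
contact_force: [-2.6, -0.2, 11.8]
grip_width: 0.0117
```

```bash
python3 mv.py
```

```text
t13.62 tcp [0.5664 0.0535 0.12  ] yaw_y -73.24 xaxis [ 3.1e-03  2.0e-04 -1.0e+00] F [-2.6 -0.2 11.8] M [-0.36  0.59 -0.05] w 0.0117 j [ 0.05  0.41 -0.32  1.87  0.17  0.88 -1.63]
```

The handle is about 20 mm above the rim, so the lugs are below the lip, and the push is about 15 N. I'll start turning clockwise in small pieces.

Emit:
apply_moves(series="0.06 0 0 0 0 0 0; 0.12 0 0 0 0 0 0; 0.18 0 0 0 0 0 0; 0.18 0 0 0 0 0 0")

```text
clock: 14.12
tcp_pos: [0.5673, 0.0539, 0.1203]
orientation: [2.169, 0.122, -2.158]
contact_force: [-1.5, 0.0, 10.0]
grip_width: 0.0122
```

```bash
python3 mv.py
```

```text
t14.12 tcp [0.5673 0.0539 0.1203] yaw_y -83.53 xaxis [ 4.9e-03  5.0e-04 -1.0e+00] F [-1.5  0.  10. ] M [-0.2   0.28  0.17] w 0.0122 j [ 0.02  0.4  -0.29  1.87  0.15  0.88 -1.79]
```

Emit:
apply_moves(series="0.06 0 0 0.0005 0 0 0; 0.12 0 0 0.0005 0 0 0; 0.18 0 0 0.0005 0 0 0; 0.24 0 0 0.0005 0 0 0; 0.24 0 0 0.0005 0 0 0")

```text
clock: 14.75
tcp_pos: [0.5676, 0.054, 0.12]
orientation: [-2.161, 0.136, 2.149]
contact_force: [-0.3, -0.3, 11.4]
grip_width: 0.012
```

```bash
python3 mv.py
```

```text
t14.75 tcp [0.5676 0.054  0.12  ] yaw_y -97.29 xaxis [ 5.6e-03  8.0e-04 -1.0e+00] F [-0.3 -0.3 11.4] M [-0.13  0.17  0.06] w 0.0120 j [-0.02  0.4  -0.23  1.88  0.12  0.87 -2.01]
```

Emit:
apply_moves(series="0.06 0 0 0.0003 0 0 0; 0.12 0 0 0.0003 0 0 0; 0.18 0 0 0.0003 0 0 0; 0.24 0 0 0.0003 0 0 0; 0.28 0 0 0.0003 0 0 0; 0.28 0 0 0.0003 0 0 0")

```text
clock: 15.5
tcp_pos: [0.5677, 0.0541, 0.1198]
orientation: [-2.002, 0.41, 1.991]
contact_force: [1.0, -0.5, 11.3]
grip_width: 0.012
```

```bash
python3 mv.py
```

```text
t15.50 tcp [0.5677 0.0541 0.1198] yaw_y -113.31 xaxis [ 5.8e-03  8.0e-04 -1.0e+00] F [ 1.  -0.5 11.3] M [-0.16  0.21  0.19] w 0.0120 j [-0.07  0.4  -0.17  1.88  0.09  0.87 -2.26]
```

Emit:
apply_moves(series="0.03 0 0 0 0 0 0; 0.06 0 0 0 0 0 0; 0.07 0 0 0 0 0 0; 0.07 0 0 0 0 0 0")

```text
clock: 16.0
tcp_pos: [0.5677, 0.0541, 0.1198]
orientation: [-1.961, 0.472, 1.95]
contact_force: [-0.2, -1.1, 11.3]
grip_width: 0.0121
```

```bash
python3 mv.py
```

```text
t16.00 tcp [0.5677 0.0541 0.1198] yaw_y -117.29 xaxis [ 5.8e-03  8.0e-04 -1.0e+00] F [-0.2 -1.1 11.3] M [-0.16  0.19  0.15] w 0.0121 j [-0.08  0.4  -0.16  1.88  0.08  0.87 -2.32]
```

Emit:
apply_moves(series="0.01 0 0 0 0 0 0; 0.02 0 0 0 0 0 0; 0.02 0 0 0 0 0 0")

```text
clock: 16.38
tcp_pos: [0.5678, 0.0541, 0.1198]
orientation: [-1.948, 0.49, 1.937]
contact_force: [0.5, 0.2, 12.2]
grip_width: 0.012
```

```bash
python3 mv.py
```

```text
t16.38 tcp [0.5678 0.0541 0.1198] yaw_y -118.42 xaxis [ 5.9e-03  8.0e-04 -1.0e+00] F [ 0.5  0.2 12.2] M [-0.16  0.2   0.4 ] w 0.0120 j [-0.08  0.39 -0.15  1.88  0.08  0.87 -2.34]
```

Emit:
apply_moves(series="0.005 0 0 0 0 0 0; 0.01 0 0 0 0 0 0; 0.01 0 0 0 0 0 0")

```text
clock: 16.75
tcp_pos: [0.5678, 0.0541, 0.1198]
orientation: [-1.943, 0.498, 1.932]
contact_force: [0.6, -0.5, 10.7]
grip_width: 0.0122
```

```bash
python3 mv.py
```

```text
t16.75 tcp [0.5678 0.0541 0.1198] yaw_y -118.94 xaxis [ 5.9e-03  5.0e-04 -1.0e+00] F [ 0.6 -0.5 10.7] M [-0.17  0.15  0.64] w 0.0122 j [-0.08  0.39 -0.15  1.88  0.08  0.87 -2.35]
```

The twist has climbed from 0.15 to 0.64 N m over about 1.5°, after 45.7° of turn in all, so it is at the stop. Load on the port is about 14 + 19 = 33 N. I'll ease up so the seal lifts the lugs into the catches.

Emit:
apply_moves(series="0 0 0 -0.001 0 0 0; -0.003 0 0 -0.002 0 0 0; -0.006 0 0 -0.0027 0 0 0; -0.006 0 0 -0.003 0 0 0; -0.006 0 0 -0.003 0 0 0")

```text
clock: 17.38
tcp_pos: [0.5677, 0.0541, 0.1215]
orientation: [-1.945, 0.493, 1.935]
contact_force: [6.1, 0.9, 3.3]
grip_width: 0.0123
```

```bash
python3 mv.py
```

```text
t17.38 tcp [0.5677 0.0541 0.1215] yaw_y -118.66 xaxis [ 0.0054  0.0011 -1.    ] F [6.1 0.9 3.3] M [ 0.07 -1.13  0.54] w 0.0123 j [-0.08  0.39 -0.15  1.88  0.08  0.87 -2.34]
```

There is some sideways load (6 N in +x). I'll yield that way and rise a little more before opening.

Emit:
apply_moves(series="0 0 0 -0.0003 -0.0002 -0.0004 0; 0 0 0 -0.0006 -0.0004 -0.0008 0; 0 0 0 -0.0006 -0.0004 -0.0008 0")

```text
clock: 17.75
tcp_pos: [0.5676, 0.0541, 0.1217]
orientation: [-1.944, 0.494, 1.937]
contact_force: [4.9, 1.2, 1.4]
grip_width: 0.012
```

```bash
python3 mv.py; python3 snap.py 10 .038 side top; python3 rel.py 10 .161
```

```text
t17.75 tcp [0.5676 0.0541 0.1217] yaw_y -118.67 xaxis [ 0.0035  0.001  -1.    ] F [4.9 1.2 1.4] M [ 0.23 -1.07  0.56] w 0.0120 j [-0.08  0.39 -0.15  1.88  0.08  0.87 -2.34]
t17.75 tcp [0.5676 0.0541 0.1217] yaw_y -118.67 xaxis [ 0.0035  0.001  -1.    ] F [4.9 1.2 1.4] M [ 0.23 -1.07  0.56] w 0.0120 j [-0.08  0.39 -0.15  1.88  0.08  0.87 -2.34]
side crop origin 284 113 x5
top crop origin 182 158 x5
side flange top  (np.float64(0.5719), np.float64(0.0516), 175, 'rms 0.0025')
side collar      (np.float64(0.5685), np.float64(0.05), 128, 'rms 0.0014') s0 (np.float64(0.5685), np.float64(0.0507), 108, 'rms 0.0010')
side seal s0     (np.float64(0.568), np.float64(0.046), 179, 'rms 0.0012')
top flange 1 (np.float64(0.5676), np.float64(0.0522), 90, 'rms 0.0012')
top flange -1 (np.float64(0.5644), np.float64(0.0463), 87, 'rms 0.0011')
top collar (np.float64(0.5673), np.float64(0.0533), 109, 'rms 0.0010')
```

View pics/side10z.png

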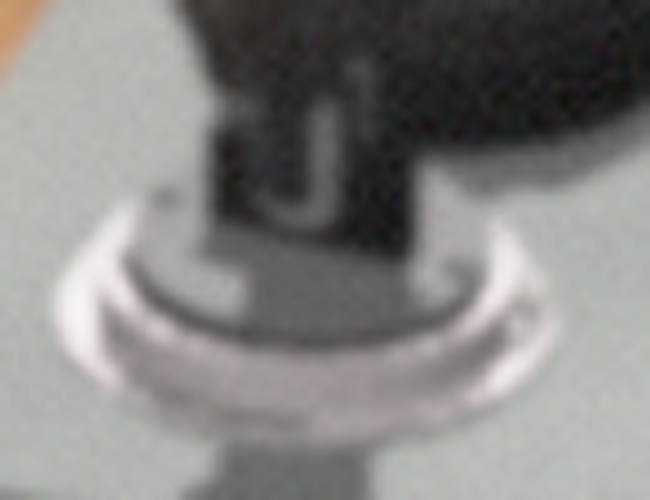

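Fz is only 1.4 N and there is a pitch moment of −1.07 N m. One lug may be rubbing on its stop or the lip under the remaining twist. I'll relax the twist and look again.

Emit:
apply_moves(series="-0.006 0 0 0.0005 0 0 0; -0.012 0 0 0.0005 0 0 0; -0.016 0 0 0.0005 0 0 0; -0.016 0 0 0.0005 0 0 0")

```text
clock: 18.35
tcp_pos: [0.5675, 0.0541, 0.1216]
orientation: [-1.952, 0.481, 1.946]
contact_force: [3.2, 2.3, 5.7]
grip_width: 0.0117
```

```bash
python3 mv.py
```

```text
t18.35 tcp [0.5675 0.0541 0.1216] yaw_y -117.84 xaxis [ 0.0033  0.0014 -1.    ] F [3.2 2.3 5.7] M [ 0.28 -0.73 -0.  ] w 0.0117 j [-0.08  0.39 -0.16  1.88  0.08  0.87 -2.33]
```

The twist is now about 0, and Fz of 5.7 N plus the weight matches the seal near the locked height. I'll let go and look.

Emit:
apply_moves(series="0 0 0 0 0 0 0.2; 0 0 0 0 0 0 0.4; 0 0 0 0 0 0 0.8; 0 0 0 0 0 0 1; 0 0 0 0 0 0 1; 0 0 0 0 0 0 1", force=20)

```text
clock: 19.1
tcp_pos: [0.5658, 0.0533, 0.1206]
orientation: [-1.95, 0.483, 1.95]
contact_force: [-1.0, 0.0, 0.2]
grip_width: 0.0859
```

```bash
python3 snap.py 11 .038 side top; python3 rel.py 11 .161 >/dev/null
```

```text
t19.10 tcp [0.5658 0.0533 0.1206] yaw_y -117.81 xaxis [-1.e-04 -0.e+00 -1.e+00] F [-1.   0.   0.2] M [-0.02  0.03  0.02] w 0.0859 j [-0.08  0.39 -0.16  1.88  0.08  0.87 -2.33]
side crop origin 284 114 x5
top crop origin 182 159 x5
```

View pics/side11z.png

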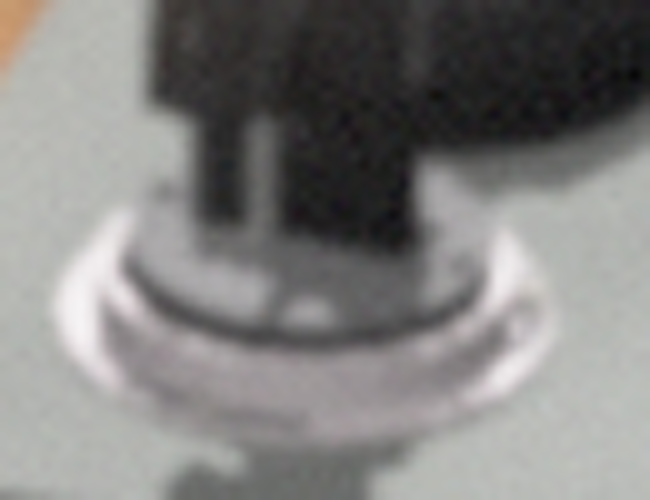

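View pics/side11m.png

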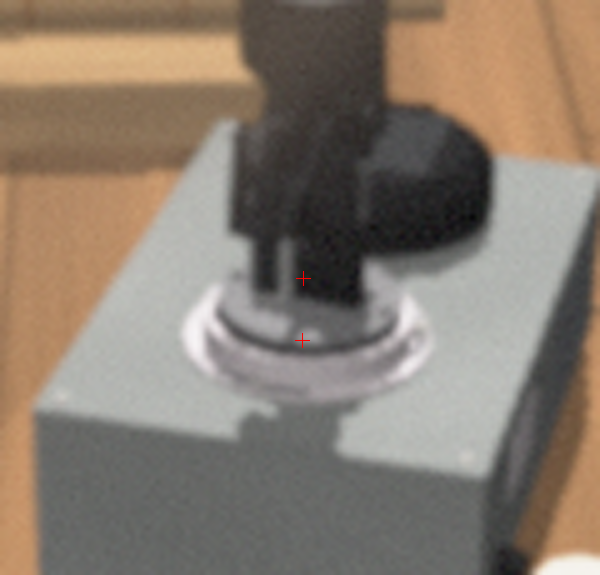

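Released with no residual force. I'll rise clear and move aside to check.

Emit:
apply_moves(series="0 0 0 -0.01 0 0 1; 0 0 0 -0.03 0 0 1; 0 0 0 -0.06 0 0 1; 0 0 0 -0.1 0 0 1; 0 0 0 -0.14 0 0 1; 0.05 0 0 -0.15 0.05 0.0 1; 0.1 0 0 -0.15 0.1 0 1; 0.1 0 0 -0.15 0.15 0 1; 0.1 0 0 -0.15 0.2 0 1; 0.1 0 0 -0.15 0.24 0 1; 0.1 0 0 -0.15 0.25 0 1; 0.1 0 0 -0.15 0.25 0 1")

```text
clock: 20.7
tcp_pos: [0.4495, -0.1677, 0.2712]
orientation: [-1.889, 0.569, 1.887]
contact_force: [-0.1, 1.0, 0.9]
grip_width: 0.0855
```

```bash
python3 mv.py
python3 - <<'E'
from h import *
for n,x,y in(("side",305,140),("top",205,175)):
    f=grab_frame(n);cv2.imwrite(f"pics/{n}12.png",f); cv2.imwrite(f"pics/{n}12z.png",cv2.resize(f[y:y+75,x:x+85],None,fx=8,fy=8,interpolation=2))
E
```

```text
t20.70 tcp [ 0.4495 -0.1677  0.2712] yaw_y -123.58 xaxis [ 1.e-03  2.e-04 -1.e+00] F [-0.1  1.   0.9] M [ 0.06 -0.01 -0.03] w 0.0855 j [ 0.22  0.08  0.01  1.91 -0.    1.15 -1.93]
```

View pics/side12z.png

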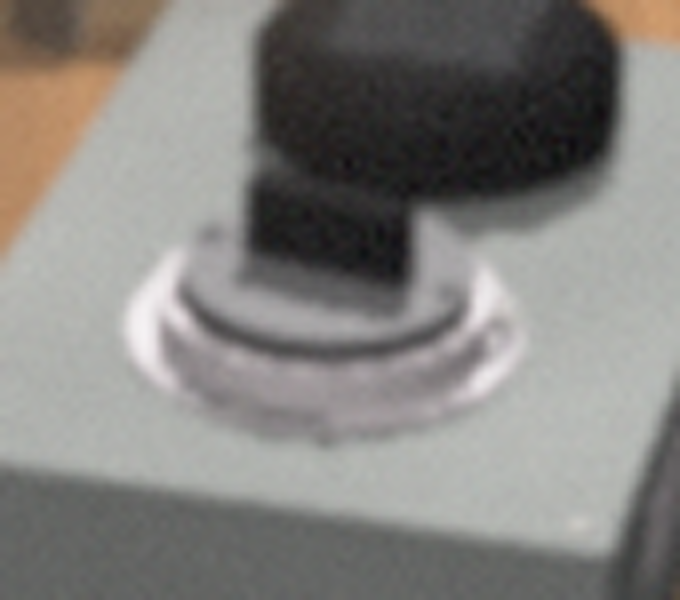

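View pics/top12z.png

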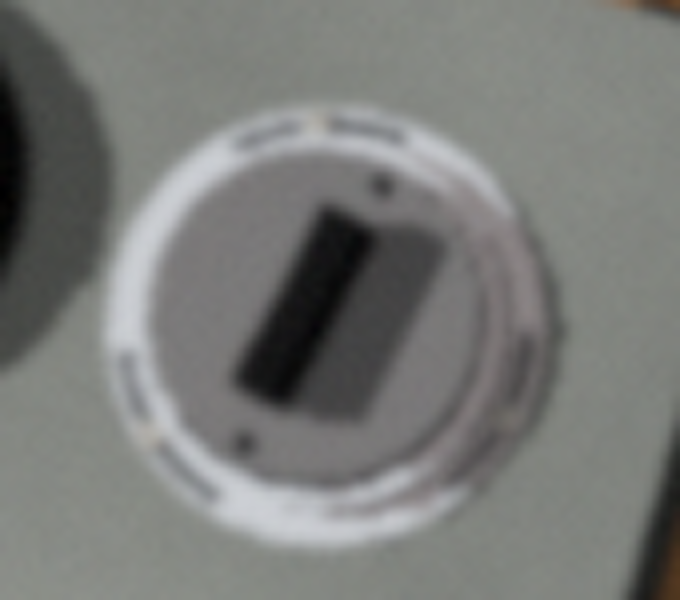

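```bash
cat > chk.py <<'E'
from port import *
import sys
tag=sys.argv[1]; fs=cv2.imread(f"pics/side{tag}.png"); ft=cv2.imread(f"pics/top{tag}.png")
gs,gt=cv2.cvtColor(fs,6),cv2.cvtColor(ft,6)
def dark(g,p,r=4):
    x,y=map(int,np.round(p)); w=g[y-r:y+r+1,x-r:x+r+1].astype(float); w=np.clip(np.median(w)-8-w,0,None)**1
    # keep blob around min near centre
    Y,X=np.mgrid[-r:r+1,-r:r+1]; w*=(X**2+Y**2<=9); return np.array([x+(w*X).sum()/w.sum(),y+(w*Y).sum()/w.sum()])
def tri(ps,pt):
    M=[];U=[]
    for n,p in(("side",ps),("top",pt)):
        K,D,R,t,_=cam(n); M.append(np.c_[R,t]); U.append(cv2.undistortPoints(np.array(p,float).reshape(1,1,2),K,D).reshape(2,1))
    X=cv2.triangulatePoints(M[0],M[1],U[0],U[1]).ravel(); return X[:3]/X[3]
bar=((gt<45)).astype(np.uint8); n,l,s,c=cv2.connectedComponentsWithStats(bar); k=l[214,243]; ys,xs=np.nonzero(l==k)
Q=cast("top",np.c_[xs,ys],.175)[:,:2]; e,v=np.linalg.eigh(np.cov((Q-Q.mean(0)).T)); print("bar centre",Q.mean(0).round(4),"angle",np.degrees(np.arctan2(v[1,1],v[0,1]))%180-180,np.sqrt(12*e).round(4))
print("top flange at .147",fit(gt,"top",.5672,.0527,.147,.05,.004,1))
off=lambda p,x,y:((p[0]+.5)/8-.5+x,(p[1]+.5)/8-.5+y)
for a,b in(((212,233),(382,185)),((445,293),(243,442))):
    ps,pt=dark(gs,off(a,305,140)),dark(gt,off(b,205,175)); X=tri(ps,pt); print("dot",ps.round(1),pt.round(1),X.round(4),"reproj",(proj("side",X)-ps).round(1),(proj("top",X)-pt).round(1))
E
python3 chk.py 12
```

```text
bar centre [0.5666 0.0494] angle -28.41413158342482 [0.017  0.0557]
top flange at .147 (np.float64(0.5668), np.float64(0.0517), np.float64(0.0505), 148)
dot [331.5 168.9] [252.3 197.9] [0.5659 0.0251 0.1814] reproj [[13.5 -2.3]] [[ 1.  15.1]]
dot [361.1 177.5] [235.1 230.1] [0.574  0.0774 0.1184] reproj [[-14.6   0.5]] [[  0.6 -17.1]]
```

```bash
sed -i 's/(((212,233),(382,185)),((445,293),(243,442)))/(((445,293),(382,185)),((212,233),(243,442)))/' chk.py; python3 chk.py 12
```

```text
bar centre [0.5666 0.0494] angle -28.41413158342482 [0.017  0.0557]
top flange at .147 (np.float64(0.5668), np.float64(0.0517), np.float64(0.0505), 148)
dot [361.1 177.5] [252.3 197.9] [0.608  0.033  0.1441] reproj [[-0.6  0.1]] [[-0.  -0.7]]
dot [331.5 168.9] [235.1 230.1] [0.5313 0.0731 0.1488] reproj [[-0.5  0. ]] [[-0.  -0.5]]
```

Top view: bar angle −28.4°, centred, mean flange height 146.5 mm (147 expected when locked). The two dots differ by 4.7 mm in height, though, so there may be a tilt. I'll check this with the slope of the bar's bottom edge in the side view.

```bash
cat > tilt.py <<'E'
from h import *
import sys
tag=sys.argv[1]; th=np.radians(float(sys.argv[2])) # bar angle
g=cv2.cvtColor(cv2.imread(f"pics/side{tag}.png"),6).astype(float)
c=np.array([.567,.0525]); u=np.array([np.cos(th),np.sin(th)]); nrm=np.array([u[1],-u[0]]); nrm*=-np.sign(nrm[1])  # toward -y
def line(z0,dz): # z rises by dz per m along u(+x)
    P=[np.r_[c+u*s+nrm*.007,z0+dz*s] for s in(-.03,.03)]; q=proj("side",P); return q,np.degrees(np.arctan2(*(q[1]-q[0])[::-1]))
for dz in(-.05,-.03,0,.03): print("tilt",dz,line(.147,dz)[0].round(1).tolist(),"slope %.2f"%line(.147,dz)[1], "top edge slope %.2f"%line(.175,dz)[1])
q,_=line(.147,0); pts=[]
for x in range(int(q[0,0])+3,int(q[1,0])-2):
    y0=int(np.interp(x,q[:,0],q[:,1])); v=g[y0-7:y0+7,x]; d=np.gradient(v); 
    # subpixel crossing of level 75 going down
    for lev in(75,):
        k=[i for i in range(len(v)-1) if v[i]<lev<=v[i+1]]
        if k: i=k[0]; pts.append((x,y0-7+i+(lev-v[i])/(v[i+1]-v[i])))
pts=np.array(pts); print(pts.round(1).tolist()); p=np.polyfit(pts[:,0],pts[:,1],1); print("measured slope %.2f"%np.degrees(np.arctan(p[0])),"rms",np.std(pts[:,1]-np.polyval(p,pts[:,0])).round(2))
E
python3 tilt.py 12 -28.4
```

```text
tilt -0.05 [[333.4, 171.3], [353.7, 177.3]] slope 16.50 top edge slope 16.17
tilt -0.03 [[333.4, 171.5], [353.7, 177.1]] slope 15.46 top edge slope 15.12
tilt 0 [[333.4, 171.8], [353.7, 176.8]] slope 13.89 top edge slope 13.52
tilt 0.03 [[333.4, 172.1], [353.8, 176.5]] slope 12.29 top edge slope 11.91
[[336.0, 170.8], [337.0, 171.7], [338.0, 172.1], [339.0, 172.4], [340.0, 172.7], [341.0, 172.7], [342.0, 172.9], [343.0, 173.5], [344.0, 173.7], [345.0, 173.8], [346.0, 174.0], [347.0, 174.4], [348.0, 174.5], [349.0, 174.8], [350.0, 175.0]]
measured slope 14.99 rms 0.2
```

```bash
python3 - <<'E'
from h import *
for n in("side","top"):
    a=np.mean([grab_frame(n).astype(np.float32) for _ in range(8)],0); cv2.imwrite(f"pics/{n}13.png",a.round().astype(np.uint8))
f=cv2.imread("pics/side13.png"); cv2.imwrite("pics/side13z.png",cv2.resize(f[150:190,320:375],None,fx=14,fy=14,interpolation=cv2.INTER_LANCZOS4))
E
python3 chk.py 13; python3 tilt.py 13 -28.4
```

```text
bar centre [0.5665 0.0495] angle -28.200201126744133 [0.0169 0.0557]
top flange at .147 (np.float64(0.5667), np.float64(0.0516), np.float64(0.0504), 149)
dot [361.  177.5] [252.2 197.9] [0.608  0.0331 0.144 ] reproj [[-0.6  0.1]] [[-0.  -0.7]]
dot [331.5 168.9] [235.1 230. ] [0.5313 0.0731 0.1489] reproj [[-0.4  0. ]] [[-0.  -0.5]]
tilt -0.05 [[333.4, 171.3], [353.7, 177.3]] slope 16.50 top edge slope 16.17
tilt -0.03 [[333.4, 171.5], [353.7, 177.1]] slope 15.46 top edge slope 15.12
tilt 0 [[333.4, 171.8], [353.7, 176.8]] slope 13.89 top edge slope 13.52
tilt 0.03 [[333.4, 172.1], [353.8, 176.5]] slope 12.29 top edge slope 11.91
[[336.0, 170.7], [337.0, 171.7], [338.0, 172.0], [339.0, 172.4], [340.0, 172.6], [341.0, 172.8], [342.0, 173.1], [343.0, 173.4], [344.0, 173.6], [345.0, 173.8], [346.0, 174.0], [347.0, 174.4], [348.0, 174.6], [349.0, 174.7], [350.0, 175.0]]
measured slope 15.13 rms 0.2
```

View pics/side13z.png

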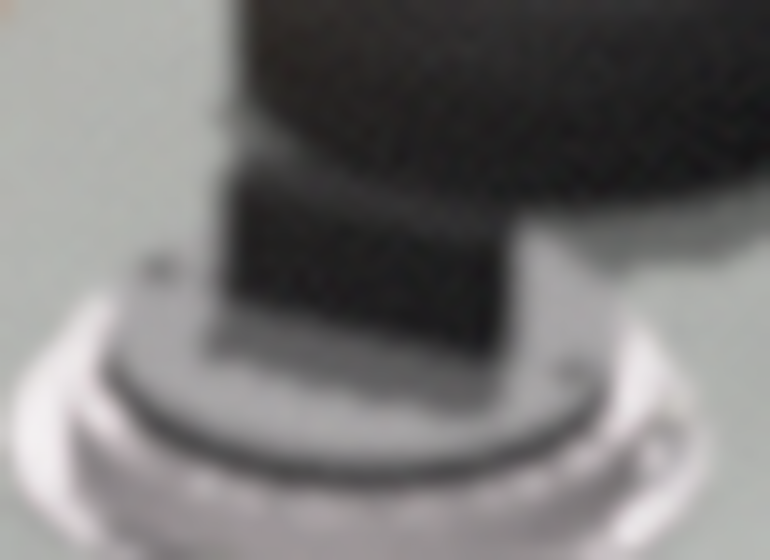

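Run:
```python
import sys; sys.argv=["x","13"]
from chk import *
o=lambda p:((p[0]+.5)/14-.5+320,(p[1]+.5)/14-.5+150)
for a,b in(((573,371),(252.2,197.9)),((160,268),(235.1,230.0))): 
    X=tri(o(a),b); print("dot",np.round(o(a),1),X.round(4),(proj("side",X)-o(a)).round(2))
```

```text
bar centre [0.5665 0.0495] angle -28.200201126744133 [0.0169 0.0557]
top flange at .147 (np.float64(0.5667), np.float64(0.0516), np.float64(0.0504), 149)
dot [361.  177.5] [252.2 197.9] [0.608  0.0331 0.144 ] reproj [[-0.6  0.1]] [[-0.  -0.7]]
dot [331.5 168.9] [235.1 230. ] [0.5313 0.0731 0.1489] reproj [[-0.4  0. ]] [[-0.  -0.5]]
dot [360.5 176. ] [0.6068 0.0324 0.1488] [[-0.41  0.05]]
dot [331.  168.7] [0.5306 0.0729 0.1498] [[-0.17  0.01]]
```

The right dot's first reading was biased by the dark seal edge. Read from the enlargement at side (360.5,176.0) and (331.0,168.7), the dots stand at 148.8 and 149.8 mm, so it is level within the error. The bar is at −28.2°, exactly 45° clockwise of the slots. For proof of locking I'll take the bar lightly again and feel whether counter-clockwise is blocked.

```bash
python3 mv.py .5672 .0528 .2 -118.2
```

```text
t21.60 tcp [ 0.4492 -0.1678  0.2706] yaw_y -123.54 xaxis [ 0. -0. -1.] F [ 0.6 -0.1  0.1] M [-0.01  0.01 -0.01] w 0.0856 j [ 0.22  0.08  0.01  1.91 -0.    1.15 -1.93]
turn [-0.0931 -0.     -0.    ] shift [ 0.0706 -0.2491  0.0236]
```

Emit:
apply_moves(series="-0.02 0 0 0 -0.04 0.004 1; -0.04 0 0 0 -0.09 0.009 1; -0.06 0 0 0 -0.14 0.014 1; -0.08 0 0 0 -0.19 0.019 1; -0.093 0 0 0 -0.23 0.022 1; -0.093 0 0 0 -0.247 0.0236 1; -0.093 0 0 0.02 -0.249 0.0236 1; -0.093 0 0 0.05 -0.249 0.0236 1; -0.093 0 0 0.07 -0.249 0.0236 1; -0.093 0 0 0.07 -0.249 0.0236 1; -0.093 0 0 0.07 -0.249 0.0236 1")

```text
clock: 22.98
tcp_pos: [0.5677, 0.0522, 0.2016]
orientation: [-1.947, 0.49, 1.944]
contact_force: [-0.1, -1.6, 0.2]
grip_width: 0.0854
```

```bash
python3 mv.py .5672 .0530 .124 -118.2
```

```text
t22.98 tcp [0.5677 0.0522 0.2016] yaw_y -118.26 xaxis [ 1.3e-03 -1.0e-04 -1.0e+00] F [-0.1 -1.6  0.2] M [ 0.04 -0.01 -0.03] w 0.0854 j [-0.07  0.31 -0.17  1.8   0.06  1.04 -2.32]
turn [-0.0011 -0.0011  0.0005] shift [ 0.0776 -0.0004  0.0009]
```

Emit:
apply_moves(series="0 0 0 0.025 -0.0004 0.0009 1; 0 0 0 0.05 -0.0004 0.0009 1; 0 0 0 0.067 -0.0004 0.0009 1; 0 0 0 0.0755 -0.0004 0.0009 1; 0 0 0 0.0755 -0.0004 0.0009 1; 0 0 0 0.0755 -0.0004 0.0009 0.5; 0 0 0 0.0755 -0.0004 0.0009 0.2; 0 0 0 0.0755 -0.0004 0.0009 0; 0 0 0 0.0755 -0.0004 0.0009 0; 0 0 0 0.0755 -0.0004 0.0009 0", force=40)

```text
clock: 24.22
tcp_pos: [0.5669, 0.0541, 0.1255]
orientation: [-1.947, 0.488, 1.946]
contact_force: [0.1, 0.5, 1.2]
grip_width: 0.0131
```

```bash
python3 mv.py
```

```text
t24.23 tcp [0.5669 0.0541 0.1255] yaw_y -118.16 xaxis [ 9.e-04  5.e-04 -1.e+00] F [0.1 0.5 1.2] M [0.22 0.1  0.13] w 0.0131 j [-0.07  0.39 -0.16  1.87  0.08  0.88 -2.34]
```

Emit:
apply_moves(series="-0.01 0 0 0 0 0 0; -0.02 0 0 0 0 0 0; -0.03 0 0 0 0 0 0; -0.03 0 0 0 0 0 0")

```text
clock: 24.72
tcp_pos: [0.5668, 0.0538, 0.1254]
orientation: [-1.965, 0.462, 1.964]
contact_force: [-0.3, 2.5, 5.4]
grip_width: 0.0128
```

```bash
python3 mv.py
```

```text
t24.73 tcp [0.5668 0.0538 0.1254] yaw_y -116.47 xaxis [ 5.e-04  4.e-04 -1.e+00] F [-0.3  2.5  5.4] M [ 0.4   0.09 -0.17] w 0.0128 j [-0.07  0.39 -0.17  1.87  0.08  0.88 -2.31]
```

Emit:
apply_moves(series="-0.01 0 0 0 0 0 0; -0.02 0 0 0 0 0 0; -0.03 0 0 0 0 0 0; -0.03 0 0 0 0 0 0")

```text
clock: 25.22
tcp_pos: [0.5668, 0.0541, 0.1253]
orientation: [-1.983, 0.434, 1.982]
contact_force: [0.2, 2.7, 5.1]
grip_width: 0.013
```

```bash
python3 mv.py
```

```text
t25.23 tcp [0.5668 0.0541 0.1253] yaw_y -114.75 xaxis [ 6.e-04  6.e-04 -1.e+00] F [0.2 2.7 5.1] M [ 0.75  0.02 -0.23] w 0.0130 j [-0.06  0.39 -0.18  1.87  0.09  0.88 -2.28]
```

Emit:
apply_moves(series="-0.01 0 0 -0.0005 0 0 0; -0.02 0 0 -0.001 0 0 0; -0.03 0 0 -0.001 0 0 0; -0.03 0 0 -0.001 0 0 0")

```text
clock: 25.72
tcp_pos: [0.5667, 0.0542, 0.1255]
orientation: [-2.0, 0.407, 2.0]
contact_force: [3.2, 4.9, -1.2]
grip_width: 0.0127
```

```bash
python3 mv.py
```

```text
t25.73 tcp [0.5667 0.0542 0.1255] yaw_y -113.07 xaxis [ 2.0e-04  1.2e-03 -1.0e+00] F [ 3.2  4.9 -1.2] M [ 1.01 -0.52 -0.77] w 0.0127 j [-0.06  0.39 -0.18  1.87  0.09  0.89 -2.26]
```

Counter-clockwise is blocked after about 4 to 5° of play and windup (−0.77 N m), and it does not rise when lifted, so the lugs are in the catches. I'll turn back up to the stop, clear the lift, and let go.

Emit:
apply_moves(series="0.02 0 0 0.0005 0 0 0; 0.04 0 0 0.0008 0 0 0; 0.06 0 0 0.0008 0 0 0; 0.08 0 0 0.0008 0 0 0; 0.095 0 0 0.0008 0 0 0; 0.1 0 0 0.0008 0 0 0; 0.1 0 0 0.0008 0 0 0")

```text
clock: 26.6
tcp_pos: [0.567, 0.0541, 0.1255]
orientation: [-1.941, 0.497, 1.939]
contact_force: [2.1, 5.2, 2.7]
grip_width: 0.0129
```

```bash
python3 mv.py
```

```text
t26.60 tcp [0.567  0.0541 0.1255] yaw_y -118.75 xaxis [ 1.1e-03  4.0e-04 -1.0e+00] F [2.1 5.2 2.7] M [ 0.97 -0.48  0.32] w 0.0129 j [-0.08  0.39 -0.16  1.87  0.08  0.88 -2.35]
```

Emit:
apply_moves(series="-0.006 0 0 0 0 0 0; -0.006 0 0 0 0 0 0.2; -0.006 0 0 0 0 0 0.5; -0.006 0 0 0 0 0 1; -0.006 0 0 0 0 0 1; -0.006 0 0 0 0 0 1; -0.006 0 0 -0.02 0 0 1; -0.006 0 0 -0.05 0 0 1; -0.006 0 0 -0.09 0 0 1; -0.006 0 0 -0.13 0 0 1; -0.006 0 0 -0.15 0 0 1; -0.006 0 0 -0.15 0 0 1")

```text
clock: 28.1
tcp_pos: [0.5675, 0.0537, 0.2769]
orientation: [-1.946, 0.491, 1.94]
contact_force: [0.5, 0.1, -0.5]
grip_width: 0.0854
```

Emit:
apply_moves(series="0 0 0 0 0.03 0 1; 0 0 0 0 0.08 0 1; 0 0 0 0 0.13 0 1; 0 0 0 0 0.18 0 1; 0 0 0 0 0.23 0 1; 0 0 0 0 0.25 0 1; 0 0 0 0 0.25 0 1; 0 0 0 0 0.25 0 1")

```text
clock: 29.1
tcp_pos: [0.4478, -0.1649, 0.2746]
orientation: [-1.943, 0.491, 1.946]
contact_force: [0.5, 0.5, 0.3]
grip_width: 0.0854
```

```bash
python3 mv.py
python3 - <<'E'
from h import *
for n in("side","top"):
    f=grab_frame(n);cv2.imwrite(f"pics/{n}14.png",f)
f=cv2.imread("pics/side14.png"); cv2.imwrite("pics/side14z.png",cv2.resize(f[150:190,320:375],None,fx=14,fy=14,interpolation=cv2.INTER_LANCZOS4))
E
python3 chk.py 14; python3 tilt.py 14 -28.4
```

```text
t29.10 tcp [ 0.4478 -0.1649  0.2746] yaw_y -118.34 xaxis [-9.e-04  7.e-04 -1.e+00] F [0.5 0.5 0.3] M [ 0.03 -0.01  0.  ] w 0.0854 j [ 0.23  0.08 -0.01  1.91  0.    1.16 -1.84]
bar centre [0.5665 0.0492] angle -28.63890483032924 [0.0169 0.0554]
top flange at .147 (np.float64(0.5668), np.float64(0.0517), np.float64(0.0505), 144)
dot [361.  177.4] [252.2 197.9] [0.6079 0.0329 0.1444] reproj [[-0.6  0.1]] [[-0.  -0.7]]
dot [331.9 169.1] [235.2 230.1] [0.5318 0.0731 0.1481] reproj [[-0.6  0.1]] [[-0.  -0.7]]
tilt -0.05 [[333.4, 171.3], [353.7, 177.3]] slope 16.50 top edge slope 16.17
tilt -0.03 [[333.4, 171.5], [353.7, 177.1]] slope 15.46 top edge slope 15.12
tilt 0 [[333.4, 171.8], [353.7, 176.8]] slope 13.89 top edge slope 13.52
tilt 0.03 [[333.4, 172.1], [353.8, 176.5]] slope 12.29 top edge slope 11.91
[[336.0, 170.9], [337.0, 171.8], [338.0, 172.3], [339.0, 172.5], [340.0, 172.7], [341.0, 172.7], [342.0, 172.9], [343.0, 173.6], [344.0, 173.7], [345.0, 173.8], [346.0, 174.3], [347.0, 174.5], [348.0, 174.5], [349.0, 174.8], [350.0, 175.0]]
measured slope 14.71 rms 0.24
```

View pics/side14z.png

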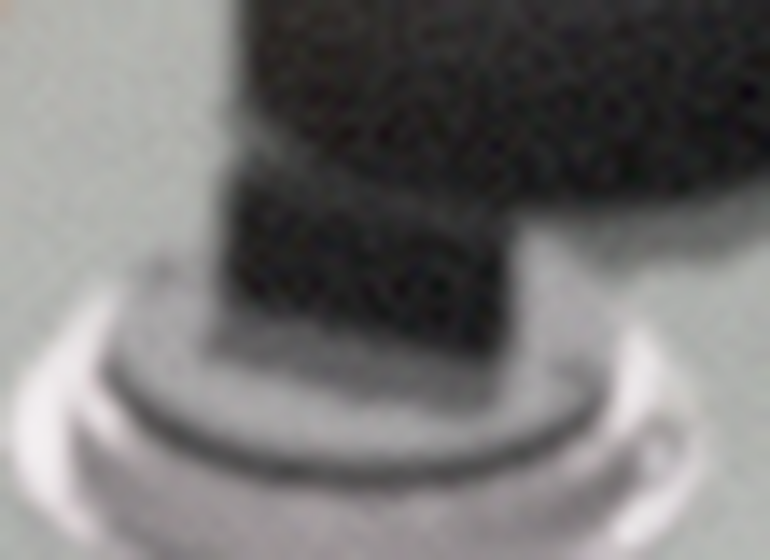

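View pics/top14.png

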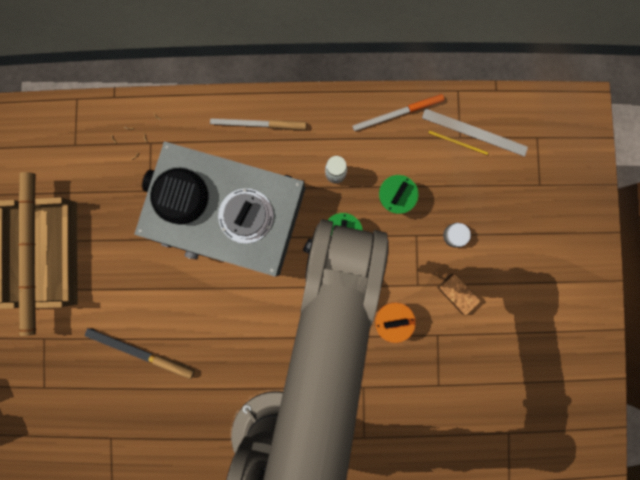

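The top view shows the cartridge seated in the port at (245,215), the gripper clear of everything, and the jar (336,168), tin (458,235) and cork block (460,294) where they were at the start. The side crop shows an even dark seal band under the flange. I'm handing in.

```bash
python3 -c "
from bench import *
print(hand_in())"
```

```text
the job is handed in; nothing more can be done
None
```

The grey filter cartridge is in the port, turned clockwise to the stop and released. I handed in at about 29 s, with the gripper open and clear of everything.

**How it went:** I lowered the lugs through the slots and pressed against the seal with about 15 N. I then turned it clockwise about 45° until the twist rose to 0.64 N m, and let it rise. By the 30 N per N m rule, the load on the port peaked at about 33 N in all.

**Last checks:**
- **Angle:** the bar stands at −28.6° in the world frame; 45° clockwise of the measured slots is −28.2°.
- **Locked:** I gripped the bar again to test it. Counter-clockwise was blocked at −0.77 N m after 4 to 5° of play and windup, and it did not rise when lifted. I turned it back to the stop and let go.
- **Other things:** the glue jar, wax tin and sanding block are at the same pixels as at the start.

**What disagreed:**
- **Finger height:** the pictures put the real fingertips about 27 mm above the reported TCP. I set the heights from the grasp on the bench instead.
- **Levelness:** the final automatic dot reading gave the two dots on the flange as 144.4 and 148.1 mm high, but the dark seal edge biases one of them. Before the regrip test I read them by hand as 148.8 and 149.8 mm, nominal 147. The slope of the bar's bottom edge measured about 14.7° against 13.9° for perfectly level. I take it as level, but only to within about 1 to 2 mm.
- **Sideways load:** it reached about 6 N while I eased up before the first release, and about 5 N in the regrip test. It was gone after each release.

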